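Pack the biscuit tins in the delivery chest, clamp the load stop and close the lid

ROBOT

A 7-joint arm with a two-finger parallel gripper is mounted at the origin on the work surface. World frame = base frame: x ahead of the robot, y to its left, z up, the work surface at z = 0. Lengths are in m, angles in rad, forces in N, time in s.
With the tool pointing down it reaches from about 0.425 to 0.825 m from the base axis. Payload 3.6 kg.
Tool frame: the origin (TCP) lies where the fingers leave the gripper's body, on its centre line; the fingertips stand 73 mm ahead of it and the grasp point (between the pads) lies 54 mm ahead of it; x points along the fingers, y is the direction in which the jaws open and shut, and the axes are right-handed (so a half turn about x gives the same grasp; the last joint's range is limited). The gripper opens to 85 mm and grips with 20 to 120 N. Pads are 22 mm wide; open, the fingers measure 114 mm over their backs; the gripper's body (76 mm by 85 mm) begins 54 mm behind the grasp point. The pads swing forward as they close: fully open they stand 13 mm farther back than shut.
Start: joints at [-1.254, 0.615, -0.013, 1.423, 0.008, 1.103, -0.04], TCP at [0.219, 0.612, 0.304] pointing down, gripper open.
Joint ranges: [-3.12, 3.12], [-0.3, 2.06], [-1.34, 1.32], [0.26, 2.42], [-1.36, 4.5], [0.01, 1.98], [-2.84, 2.84]. Speed limits (rad/s): [2.79, 2.79, 3.14, 3.14, 3.14, 3.14, 3.14].

INTERFACE

Orientations are given as a unit quaternion [x, y, z, w].
In Python, from station import arm, snapshot, camera_info, ticket gives the robot as it stands. Calls block until the motion is done:
- arm.movep(position, orientation): joint-space move of the TCP to a pose.
- arm.line_to(position, velocity=0.15, ori=None): straight line of the TCP; ori=None keeps the orientation; velocity is the mean speed in m/s.
- arm.move_j(angles): joint-space move.
- arm.move_gripper(opening, effort=None): opening from 0.0 (shut) to 1.0 (fully open); effort is the grip in N (None keeps the last); returns when the fingers have stopped.
- arm.pause(seconds).
- arm.ik(position, orientation): joint angles nearest the present ones, or None.
- snapshot(name): name is "scene" or "top" or "wrist"; returns the picture (384x512x3 uint8, blue, green, red); there is no depth.
- camera_info(name): a dict with "fx", "fy", "cx", "cy" (pixels), "dist_coeffs" ([k1, k2, p1, p2, k3] as OpenCV has them; the pictures are not rectified), "R" (3x3) and "t" (3): a world point X has camera coordinates R X + t; the wrist camera has in their place "T_tool_cam" (4x4, takes a point from camera to tool coordinates, whose origin is the TCP and whose axes are the tool frame's). Camera axes: x right, y down, z forward; pixel columns grow to the right and rows downward; lengths in m; the calibration is good to about 2 mm. A picture is of the moment at which its call begins: read the wrist's pose just before it. camera_info takes no time and is no camera call.
A pose or a line that the arm cannot do raises arm.MotionError and nothing moves.
- ticket.finish_job(): hands the job in, once; it reports no verdict.
Readings, each from a call of its own:
- arm.read_time(): time.
- arm.read_joint_positions(): joint angles.
- arm.read_dq(): joint speeds.
- arm.read_effort(): joint torques, N m.
- arm.read_tool_pos(): TCP position.
- arm.read_eef_rot(): TCP orientation.
- arm.read_ft_force(): force on the tool from outside, world axes, zero at the start.
- arm.read_wrist_torque(): the same for the moment, N m.
- arm.read_opening(): opening from 0.0 (shut) to 1.0 (fully open).
Only numpy, scipy, OpenCV 4.12 (cv2) and the standard library are available. Lean on these libraries where they do the work, as an engineer would, in place of code of your own. Each camera call takes 0.05 s, during which the arm holds its last target.

TASK

Pack the biscuit tins for delivery: turn the wing screw of the chest's load stop anticlockwise to free it, slide the stop back to make room, and stand every tin upright in the chest in one close row between the guide strips, the first against the fixed plate at the chest's left end. Then slide the stop up snug against the last tin and turn the wing screw clockwise until it is tight. When that is done, push the knuckle of the lid stay to break its lock and lower the lid by its bar, gently and without letting it drop, until it is fully shut; leave the jar and the pastry cutters where they are.

Things in the scene. Friction and masses are not known exactly. Their poses are not given: they have to be found in the camera images.
- chest: low aluminium delivery chest, 195 mm front to back, 420 mm wide, rim 105 mm above the bench, walls 5 mm, inner floor 18 mm above the bench; its lid is hinged at the far side. Origin under its middle; x from the front wall to the hinge side, y to the chest's left, z up. Insides of the front, back and right walls: 75 mm before, 110 mm behind the row's centre line, 380 mm right of row_end
- row_end (a point): start of the tin row: on the chest's inner floor, on the row's centre line, at the face of the fixed end plate (52 mm tall) near the chest's left end. Axes as the chest; the row runs along -y from here. Two guide strips 8 mm tall run along the row, inner sides at x = -39 and +39 mm
- tin1_mid (a point): a plain square steel biscuit tin with a slip lid, 58 x 58 mm and 62 mm tall, about 0.2 kg, standing upright on the bench; this point is its centre, half-way up; z up, x and y square to its sides. Two to four such tins are there (None: absent)
- tin2_mid (a point): a plain square steel biscuit tin with a slip lid, 58 x 58 mm and 62 mm tall, about 0.2 kg, standing upright on the bench; this point is its centre, half-way up; z up, x and y square to its sides. Two to four such tins are there (None: absent)
- tin3_mid (a point): a plain square steel biscuit tin with a slip lid, 58 x 58 mm and 62 mm tall, about 0.2 kg, standing upright on the bench; this point is its centre, half-way up; z up, x and y square to its sides. Two to four such tins are there (None: absent)
- tin4_mid (a point): a plain square steel biscuit tin with a slip lid, 58 x 58 mm and 62 mm tall, about 0.2 kg, standing upright on the bench; this point is its centre, half-way up; z up, x and y square to its sides. Two to four such tins are there (None: absent)
- stop_face (a point): sliding load stop in the chest: a steel face plate 74 mm wide, 54 mm tall, on a foot that slides along a track in the chest floor. The point is the middle of the face that touches the tins, 30 mm above the floor, on the row's centre line; axes as the chest
- stop (a joint): travel of the load stop in m: 0 is parked at the right end of the chest (face 300 mm from the end plate), growing as it slides left towards the end plate, to 0.225. It starts clamped too near the end plate for the tins. While the wing screw is loose it slides with about 2 N and stays where it is left; clamped, it does not slide under 20 N
- wing_grip (a point): middle of the wing of the stop's clamp screw: a black wing 48 mm long, 13 mm thick, 22 mm tall on an upright stud, 52 mm right of the stop's face, its middle 43 mm above the chest floor. The point turns with the wing: x across the thickness, y along the wing. The stop can be dragged by it
- wing (a joint): turn of the wing screw in rad, clockwise seen from above: 0 fully loose (wing along the row), it begins to bite near 0.8 and then clamps the stop to its track; 1.5 is the end of its thread, fully tight (under 0.4 N m). It starts tight and stays where it is left
- lid_hinge (a point): middle of the lid's hinge line at the far rim of the chest, 112 mm above the bench; axes are the chest's, the hinge runs along y
- lid_bar (a point): middle of the lid's handle: a round steel bar 12 mm thick and 150 mm long, parallel to the hinge, 237 mm from it and 42 mm beyond the lid's free edge, on an arm at either end; with the lid up it is the highest part
- lid (a joint): angle of the lid in rad: 0 standing open (80 degrees up, leaning slightly over the chest), growing as it comes down, 1.396 fully shut. Lid 0.6 kg; once the stay is broken its stiff hinge still holds it up to about 0.3 rad from open, lower down it falls if let go
- stay_tab (a point): top of the thumb tab at the knuckle of the folding lid stay, outside the chest's left end: a flat dark steel tab, 26 x 26 mm, level while locked, its middle 24 mm outside the end wall. The stay is two flat links standing just past straight. A push of 3 to 5 N on the tab, down and rearwards, breaks it; the tab then swings about stay_pivot, and the lid follows a little
- stay_pivot (a point): point on the axis (along the chest's y) about which the stay's lower link, 75 mm long, swings; in the plane of the tab's middle. The tab swings down and towards the hinge as the stay breaks
- knuckle (a joint): fold of the stay at its knuckle in rad: 0 locked (the lid cannot come down however hard it is pulled), past about 0.15 it is broken and folds freely; about 2.63 when the lid is shut
- jar_mid (a point): a closed glass jar, 58 mm across and 85 mm tall, standing among the tins; centre point. To be left alone
- cutters_mid (a point): a nest of round pastry cutters, 62 mm across and 50 mm tall; centre point. To be left alone

How it is judged:
By the outcome, as a careful person would: the job done as asked, in the order asked, and still so for the second after the job is handed in, with the robot touching nothing.
Of tin1, tin2, tin3, tin4 only 2 to 4 are there at a start; the rules pass over those that are not, and their reading is None.
At some moment in a run one of tin1, tin2, tin3, tin4 may be knocked a few centimetres aside while the robot is not near it.
It also fails if it takes over 210 s, if anything falls off the work surface, if the arm or the gripper's body presses on something with over 40 N, if the wrist force passes 120 N, or if a joint passes its speed limit or range.

## Working session

There is one attempt and no reset: what is moved stays moved. The work goes in short steps, each a Python script; the robot and the scene stay as the last script left them, time stands still between calls to the robot, and variables do not carry over. Pictures are saved under pics/ and viewed, and the job is handed in when it is done.

```bash
ls; mkdir -p pics
cat > h.py <<'E'
import numpy as np, cv2
from station import arm, snapshot, camera_info, ticket
from scipy.spatial.transform import Rotation as Ro
E
python3 - <<'E'
from h import *
for n in ["scene","top","wrist"]:
    cv2.imwrite(f"pics/{n}0.png",snapshot(n)); print(n,camera_info(n))
print(arm.read_time(),arm.read_tool_pos(),arm.read_eef_rot(),arm.read_opening())
E
```

```text
pics
scene {'fx': 412.5031469191715, 'fy': 412.5031469191715, 'cx': 255.007660997776, 'cy': 191.46874992063746, 'dist_coeffs': array([-0.02491797,  0.        ,  0.        ,  0.        ,  0.        ]), 'R': array([[-0.61396107,  0.78933024,  0.00309637],
       [ 0.70860105,  0.55288763, -0.43840601],
       [-0.34775906, -0.26697014, -0.89877171]]), 't': array([ 0.26673247, -0.28926554,  1.64548292])}
top {'fx': 382.26135627419825, 'fy': 382.26135627419825, 'cx': 255.97738472304172, 'cy': 191.57267568808646, 'dist_coeffs': array([-0.0368965,  0.       ,  0.       ,  0.       ,  0.       ]), 'R': array([[-0.02762101, -0.9994962 , -0.01563438],
       [-0.98821067,  0.0296586 , -0.15019997],
       [ 0.150588  ,  0.01130139, -0.98853201]]), 't': array([0.07667187, 0.52234218, 1.04772109])}
wrist {'fx': 311.2881371247261, 'fy': 311.2881371247261, 'cx': 254.93020557081275, 'cy': 195.9216305762818, 'dist_coeffs': array([0.01820243, 0.        , 0.        , 0.        , 0.        ]), 'T_tool_cam': array([[-5.14873694e-04, -3.18386837e-01,  9.47960736e-01,
        -6.98012336e-02],
       [ 9.99999864e-01, -8.97525191e-05,  5.12993403e-04,
        -2.46294273e-04],
       [-7.82484829e-05,  9.47960872e-01,  3.18386840e-01,
        -8.18641268e-02],
       [ 0.00000000e+00,  0.00000000e+00,  0.00000000e+00,
         1.00000000e+00]])}
0.15 [0.21895754 0.61153225 0.30299626] [ 0.12024784  0.69679704 -0.12166467  0.69657164] 1.0013047769489791
```

View pics/scene0.png

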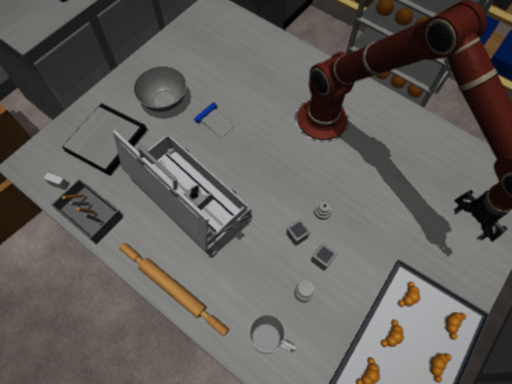

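View pics/top0.png

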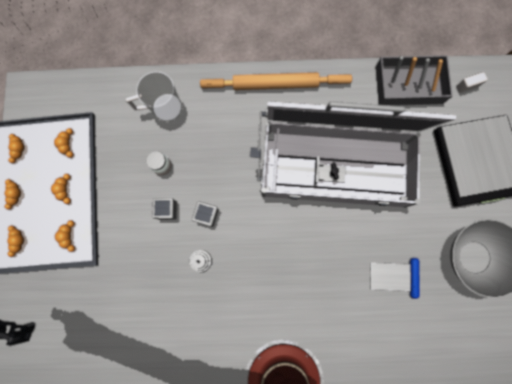

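View pics/wrist0.png

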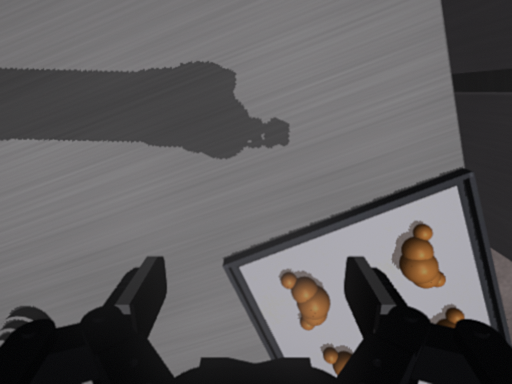

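The scene and top views show the chest (top ≈ x 260–450, y 100–205), two tins (163,209) and (205,214), the jar (158,161) and the cutters (200,261). I'll zoom in on these.

```bash
cat >> h.py <<'E'
def save(n,name,crop=None,f=1):
    im=snapshot(n)
    cv2.imwrite(f"pics/{name}_raw.png",im)
    if crop: x0,y0,x1,y1=crop; im=im[y0:y1,x0:x1]
    if f!=1: im=cv2.resize(im,None,fx=f,fy=f,interpolation=cv2.INTER_CUBIC)
    cv2.imwrite(f"pics/{name}.png",im)
def cam(n,pose=None):
    """K,dist,R(world->cam),t ; wrist uses pose (pos,quat)"""
    c=camera_info(n); K=np.array([[c['fx'],0,c['cx']],[0,c['fy'],c['cy']],[0,0,1]])
    if n!='wrist': return K,c['dist_coeffs'],np.array(c['R']),np.array(c['t'])
    p,q=pose; T=np.eye(4);T[:3,:3]=Ro.from_quat(q).as_matrix();T[:3,3]=p
    M=np.linalg.inv(T@c['T_tool_cam']); return K,c['dist_coeffs'],M[:3,:3],M[:3,3]
def ray(C,uv):
    K,d,R,t=C
    n=cv2.undistortPoints(np.array(uv,float).reshape(-1,1,2),K,d).reshape(-1,2)
    D=np.c_[n,np.ones(len(n))]@R; return -R.T@t, D
def onz(C,uv,z):
    o,D=ray(C,uv); s=(z-o[2])/D[:,2:]; return o+s*D
def proj(C,X):
    K,d,R,t=C
    return cv2.projectPoints(np.array(X,float).reshape(-1,1,3),cv2.Rodrigues(R)[0],t,K,d)[0].reshape(-1,2)
def tri(C1,uv1,C2,uv2):
    o1,d1=ray(C1,[uv1]);o2,d2=ray(C2,[uv2]);d1=d1[0]/np.linalg.norm(d1);d2=d2[0]/np.linalg.norm(d2)
    A=np.c_[d1,-d2];s=np.linalg.lstsq(A,o2-o1,rcond=None)[0]
    a=o1+s[0]*d1;b=o2+s[1]*d2;return (a+b)/2,np.linalg.norm(a-b)
E
python3 - <<'E'
import cv2
im=cv2.imread('pics/top0.png')
cv2.imwrite('pics/t0a.png',cv2.resize(im[85:220,245:455],None,fx=3.8,fy=3.8,interpolation=cv2.INTER_CUBIC))
cv2.imwrite('pics/t0b.png',cv2.resize(im[140:280,130:270],None,fx=4,fy=4,interpolation=cv2.INTER_CUBIC))
im=cv2.imread('pics/scene0.png')
cv2.imwrite('pics/s0a.png',cv2.resize(im[120:280,100:350],None,fx=3.2,fy=3.2,interpolation=cv2.INTER_CUBIC))
E
```

```text
(no output)
```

View pics/t0a.png

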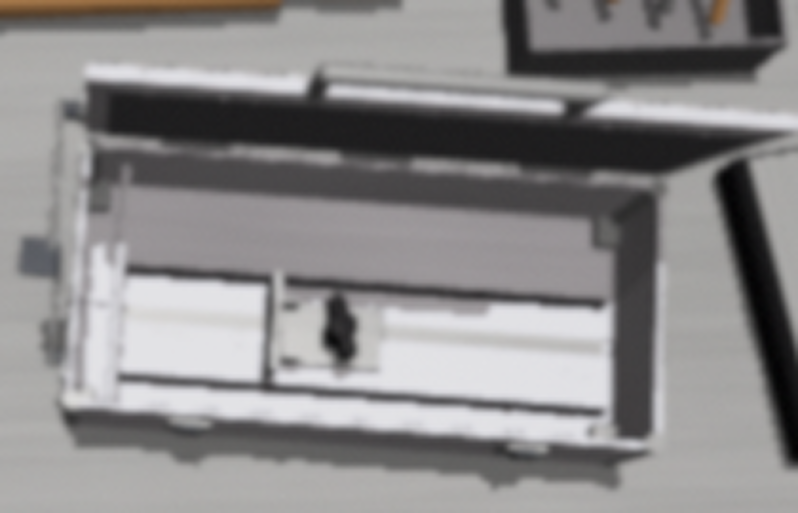

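View pics/t0b.png

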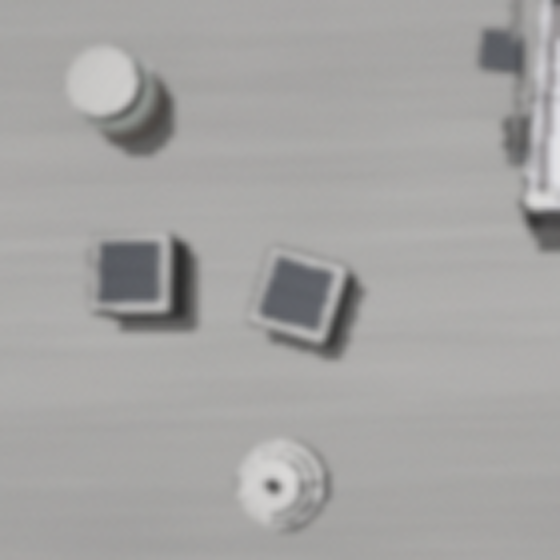

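View pics/s0a.png

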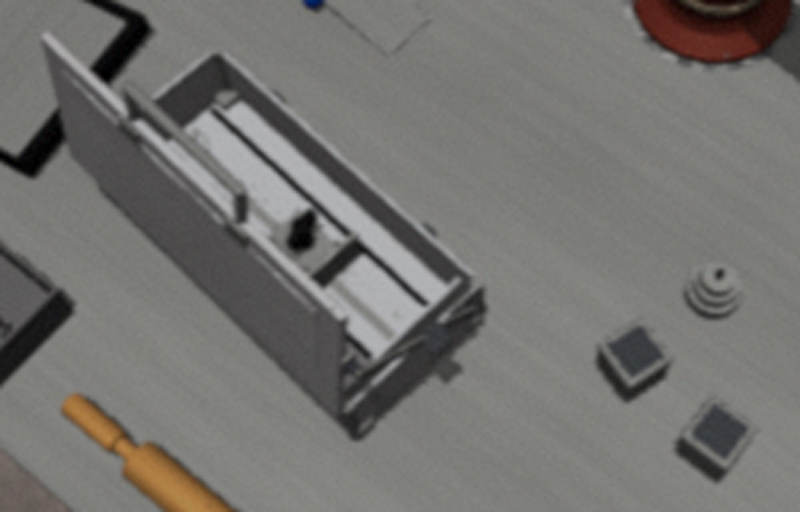

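Run:
```python
from h import *
C=cam('top');S=cam('scene')
f=lambda p,o,s:[p[0]/s+o[0]-.37,p[1]/s+o[1]-.37]
a=lambda *p:f(p,(245,85),3.8)
b=lambda *p:f(p,(130,140),4)
s=lambda *p:f(p,(100,120),3.2)
print('rim',onz(C,[a(65,405),a(658,440),a(660,183),a(88,143)],.105))
print('rim scene',onz(S,[s(487,290),s(219,52)],.105))
print('tab',onz(C,[a(38,255)],.13), tri(C,a(38,255),S,s(435,333)))
print('tins top',onz(C,[b(132,271),b(300,293)],.062),'scene',onz(S,[s(718,432),s(636,353)],.062))
print('jar',onz(C,[b(104,82)],.085),'cut',onz(C,[b(275,487)],.05))
print('wing',tri(C,a(340,320),S,s(301,222)))
print('stopface top',onz(C,[a(272,380),a(278,272)],.072))
print('endplate',onz(C,[a(120,250),a(112,400)],.07))
print('bar',tri(C,a(318,75),S,s(240,195)),tri(C,a(585,104),S,s(130,85)))
```

```text
rim [[ 0.51496224  0.0454354   0.105     ]
 [ 0.47767197 -0.36949007  0.105     ]
 [ 0.66397132 -0.38836419  0.105     ]
 [ 0.70630346  0.02303425  0.105     ]]
rim scene [[ 0.51946308  0.05242608  0.105     ]
 [ 0.4755424  -0.36510407  0.105     ]]
tab [[0.61751211 0.06118557 0.13      ]] (array([0.60732394, 0.05969705, 0.17123626]), np.float64(0.002267937357702476))
tins top [[0.48425099 0.32266366 0.062     ]
 [0.46553973 0.20528984 0.062     ]] scene [[0.48433738 0.32190665 0.062     ]
 [0.46577652 0.20704454 0.062     ]]
jar [[0.61426569 0.33759363 0.085     ]] cut [[0.33311646 0.22549309 0.05      ]]
wing (array([ 0.57378493, -0.15545573,  0.0898314 ]), np.float64(0.002564230763528896))
stopface top [[ 0.53387764 -0.10575849  0.072     ]
 [ 0.61428557 -0.11435386  0.072     ]]
endplate [[0.63505279 0.00115559 0.07      ]
 [0.52296587 0.01099351 0.07      ]]
bar (array([ 0.66066066, -0.10208758,  0.34554587]), np.float64(0.005166331700952864)) (array([ 0.63994814, -0.2511642 ,  0.34780094]), np.float64(0.010480294196688144))
```

```bash
cat >> h.py <<'E'
def Q(phi):
    z=np.array([np.cos(phi),np.sin(phi),0]);x=np.array([0,0,-1.]);y=np.cross(z,x)
    return Ro.from_matrix(np.c_[x,y,z]).as_quat()
def look(name):
    p=np.array(arm.read_tool_pos());q=np.array(arm.read_eef_rot())
    cv2.imwrite(f"pics/{name}.png",snapshot('wrist'));np.savez(f"pics/{name}.npz",p=p,q=q)
def wcam(name):
    d=np.load(f"pics/{name}.npz");return cam('wrist',(d['p'],d['q']))
E
python3 - <<'E'
from h import *
M=Ro.from_quat(arm.read_eef_rot()).as_matrix();print(M)
for phi in [0,-.09,-1.57,1.57]:
  for p in [(.38,.25,.35),(.48,-.16,.38),(.577,-.167,.2)]:
    j=arm.ik(p,Q(phi)); print(phi,p,None if j is None else np.round(j,2))
E
```

```text
[[-6.56808239e-04  3.37072983e-01  9.41478291e-01]
 [-1.91964196e-03  9.41476334e-01 -3.37073622e-01]
 [-9.99997942e-01 -2.02869396e-03  2.86900285e-05]]
0 (0.38, 0.25, 0.35) [-0.62  0.26 -0.01  1.89  0.    0.99  0.94]
0 (0.48, -0.16, 0.38) [-0.08  0.34  0.51  1.72 -0.18  1.12  2.05]
0 (0.577, -0.167, 0.2) [ 0.2   0.65  0.07  1.69 -0.06  0.8   1.87]
-0.09 (0.38, 0.25, 0.35) [-0.64  0.26  0.01  1.89 -0.    0.99  0.86]
-0.09 (0.48, -0.16, 0.38) [-0.09  0.35  0.52  1.72 -0.19  1.12  1.97]
-0.09 (0.577, -0.167, 0.2) [ 0.19  0.65  0.09  1.69 -0.08  0.8   1.8 ]
-1.57 (0.38, 0.25, 0.35) [-0.91  0.27  0.36  1.89 -0.11  0.99 -0.5 ]
-1.57 (0.48, -0.16, 0.38) [-0.27  0.4   0.8   1.73 -0.31  1.15  0.62]
-1.57 (0.577, -0.167, 0.2) [-0.02  0.69  0.44  1.7  -0.37  0.84  0.58]
1.57 (0.38, 0.25, 0.35) [-0.28  0.29 -0.45  1.88  0.15  1.01  2.34]
1.57 (0.48, -0.16, 0.38) [-0.44  0.51  1.14  1.73 -0.49  1.22 -2.32]
1.57 (0.577, -0.167, 0.2) [-0.34  0.93  1.13  1.71 -0.93  1.14 -2.07]
```

Run:
```python
from h import *
arm.movep([.36,.26,.38],Q(0)); look('w1')
arm.movep([.46,-.15,.40],Q(-.09)); look('w2')
print(arm.read_time(),arm.read_joint_positions())
for phi in [.8,1.1,1.3,1.48]:
    j=arm.ik([.577,-.167,.15],Q(phi)); print(phi,None if j is None else np.round(j,2))
```

```text
3.25 [-1.55112192e-03  2.74783452e-01  3.56155652e-01  1.73790732e+00
 -1.04811559e-01  1.14798207e+00  1.86954375e+00]
0.8 [ 0.16  0.72  0.14  1.73 -0.14  0.7   2.74]
1.1 [ 0.48  0.75 -0.39  1.72  0.39  0.75  2.56]
1.3 [ 0.48  0.75 -0.39  1.72  0.39  0.75  2.76]
1.48 [ 0.59  0.79 -0.58  1.72  0.57  0.81  2.79]
```

View pics/w1.png

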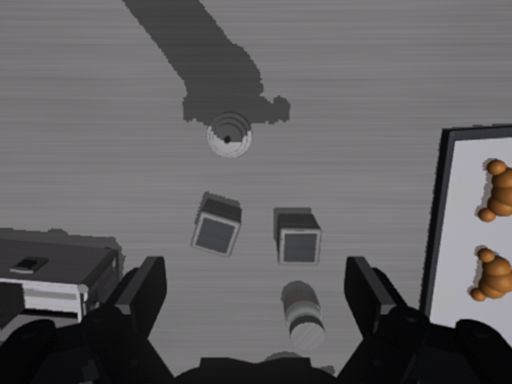

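View pics/w2.png

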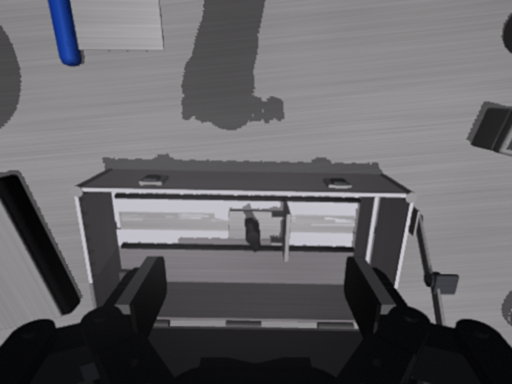

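w2 shows the whole chest: wing at (253,235), stop face edge at x≈287, front rim from (81,189) to (408,192), and stay tab (446,283).

Run:
```python
from h import *
im=cv2.imread('pics/w2.png')
cv2.imwrite('pics/w2a.png',cv2.resize(im[160:330,70:270],None,fx=4,fy=3.5,interpolation=cv2.INTER_CUBIC))
cv2.imwrite('pics/w2b.png',cv2.resize(im[160:330,225:475],None,fx=3.2,fy=3.2,interpolation=cv2.INTER_CUBIC))
```

```text
(no output)
```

View pics/w2a.png

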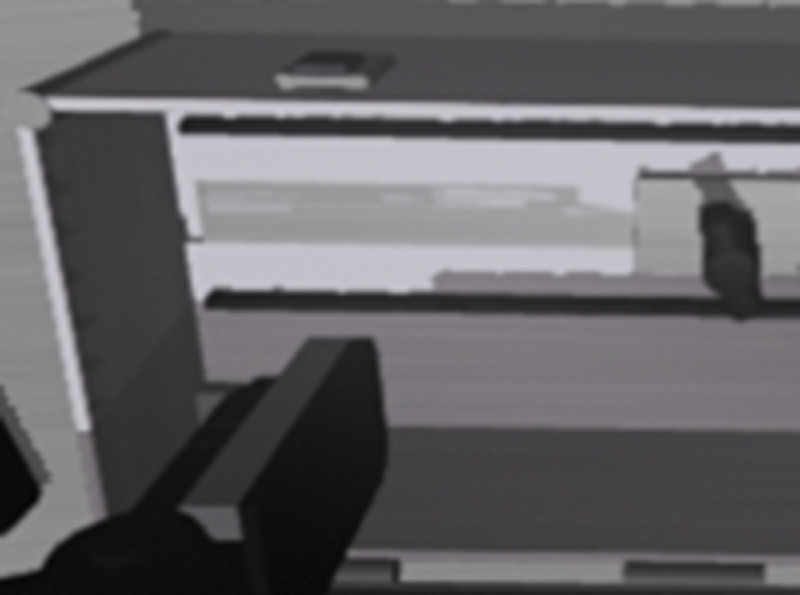

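View pics/w2b.png

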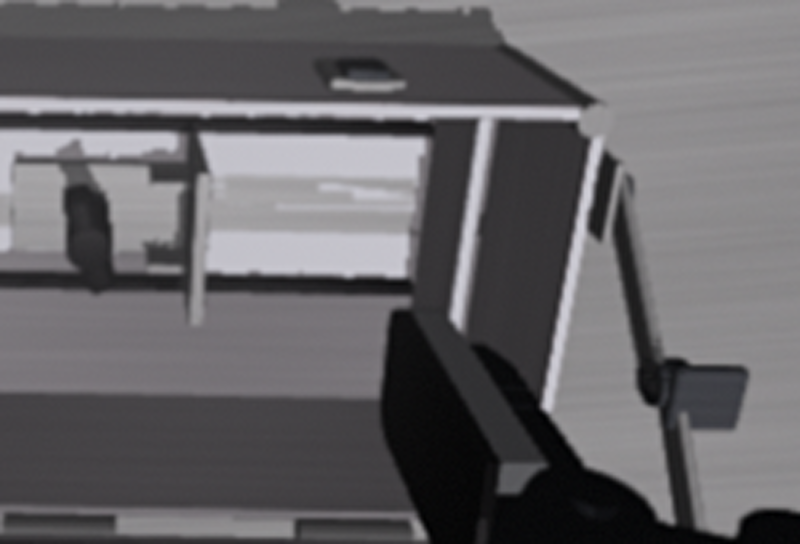

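Run:
```python
from h import *
C=wcam('w2')
a=lambda x,y:(70+x/4-.4,160+y/3.5-.4); b=lambda x,y:(225+x/3.2-.35,160+y/3.2-.35)
P=onz(C,[a(100,104),a(700,109),b(100,107),b(550,114)],.105);print('front',P)
R=onz(C,[a(30,130),a(85,430)],.105);L=onz(C,[b(598,140),b(548,410)],.105);print('R',R,'L',L)
d=P[3]-P[0];print('yaw',np.degrees(np.arctan2(-d[0],d[1])))
T=onz(C,[a(707,205),a(752,205),a(720,315),a(762,315)],.072);print('wing',T)
print('wing mean',T.mean(0))
print('stopface top',onz(C,[b(208,175),b(205,322),b(192,322)],.072),'endplate top',onz(C,[b(478,125),b(455,310)],.070), onz(C,[b(493,125),b(470,325)],.070))
print('strips inner/edges',onz(C,[a(300,132),a(600,137)],.026),onz(C,[a(300,292),a(600,295)],.026))
print('tabcorners',[onz(C,[b(672,368),b(748,368),b(738,430),b(690,430)],z).mean(0) for z in(.16,.17,.18)])
S=cam('scene');top=cam('top')
f=lambda p,o,s:[p[0]/s+o[0]-.37,p[1]/s+o[1]-.37]
print('tab tri',tri(C,b(712,399),S,f((435,333),(100,120),3.2)),tri(C,b(712,399),top,f((38,255),(245,85),3.8)))
```

```text
front [[ 0.47530728 -0.34574988  0.105     ]
 [ 0.49306218 -0.16370279  0.105     ]
 [ 0.49729214 -0.15013293  0.105     ]
 [ 0.51523934  0.02206558  0.105     ]]
R [[ 0.48284482 -0.36931633  0.105     ]
 [ 0.60442124 -0.38331803  0.105     ]] L [[0.52757514 0.04108128 0.105     ]
 [0.64936221 0.02850425 0.105     ]]
yaw -6.196076254450368
wing [[ 0.54313463 -0.1671613   0.072     ]
 [ 0.54449289 -0.15169278  0.072     ]
 [ 0.59185312 -0.16716505  0.072     ]
 [ 0.59316836 -0.15221521  0.072     ]]
wing mean [ 0.56816225 -0.15955858  0.072     ]
stopface top [[ 0.54266343 -0.10732977  0.072     ]
 [ 0.61398866 -0.11239341  0.072     ]
 [ 0.61347843 -0.11824661  0.072     ]] endplate top [[5.30636606e-01 7.85834147e-03 7.00000000e-02]
 [6.18714568e-01 4.68927322e-04 7.00000000e-02]] [[0.53118792 0.01415667 0.07      ]
 [0.62700693 0.00741143 0.07      ]]
strips inner/edges [[ 0.51502133 -0.31900351  0.026     ]
 [ 0.52710506 -0.20725453  0.026     ]] [[ 0.59020806 -0.33408643  0.026     ]
 [ 0.60222841 -0.2165165   0.026     ]]
tabcorners [array([0.60880197, 0.06087156, 0.16      ]), array([0.60137553, 0.05433217, 0.17      ]), array([0.59394909, 0.04779277, 0.18      ])]
tab tri (array([0.60557102, 0.05731373, 0.16473809]), np.float64(0.001243130311089012)) (array([0.6095009 , 0.061074  , 0.15938882]), np.float64(0.0008292799491482263))
```

```bash
cat >> h.py <<'E'
YAW=np.radians(-6.1)
xd=np.array([np.cos(YAW),np.sin(YAW)]);yd=np.array([-np.sin(YAW),np.cos(YAW)])
ROWX=.585; ROWY=.0654   # row centre line / end plate face in xd,yd coordinates
def row(dx,dy):  # dx from centre line (+ hinge side), dy from end plate (negative = right)
    return (ROWX+dx)*xd+(ROWY+dy)*yd
def st():
    print('t%.2f'%arm.read_time(),np.round(arm.read_tool_pos(),4),'F',np.round(arm.read_ft_force(),1),'T',np.round(arm.read_wrist_torque(),2),'op%.3f'%arm.read_opening(),'j',np.round(arm.read_joint_positions(),2))
E
python3 - <<'E'
from h import *
arm.move_gripper(.45,60)
ph=np.radians(-2)
arm.movep([.5695,-.1605,.22],Q(ph)); st(); look('w3')
E
```

```text
t4.62 [ 0.5697 -0.161   0.2211] F [-0.   0.  -0.1] T [ 0.02 -0.04 -0.05] op0.448 j [ 0.05  0.63  0.3   1.7  -0.23  0.84  1.99]
```

View pics/w3.png

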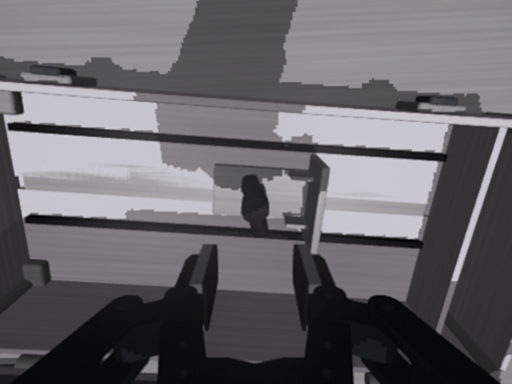

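Run:
```python
from h import *
C=wcam('w3')
w=np.r_[row(0,-.165),.072]
im=cv2.imread('pics/w3.png')
c=np.radians(-2);u=np.array([np.cos(c),np.sin(c),0]);v=np.array([-np.sin(c),np.cos(c),0])
pts=[w+a*u+b*v for a,b in[(-.024,-.0065),(-.024,.0065),(.024,.0065),(.024,-.0065)]]
pr=proj(C,pts);print(w,pr)
big=cv2.resize(im[150:260,190:350],None,fx=5,fy=5,interpolation=cv2.INTER_CUBIC)
for p in pr: cv2.circle(big,tuple(int(q) for q in ((p-[190,150])*5+2)),3,(0,0,255),-1)
cv2.imwrite('pics/w3a.png',big)
```

```text
[ 0.5711038  -0.16120054  0.072     ] [[246.16127497 177.11087186]
 [264.04283606 177.10240961]
 [263.49845099 236.88612001]
 [246.74919387 236.89298972]]
```

View pics/w3a.png

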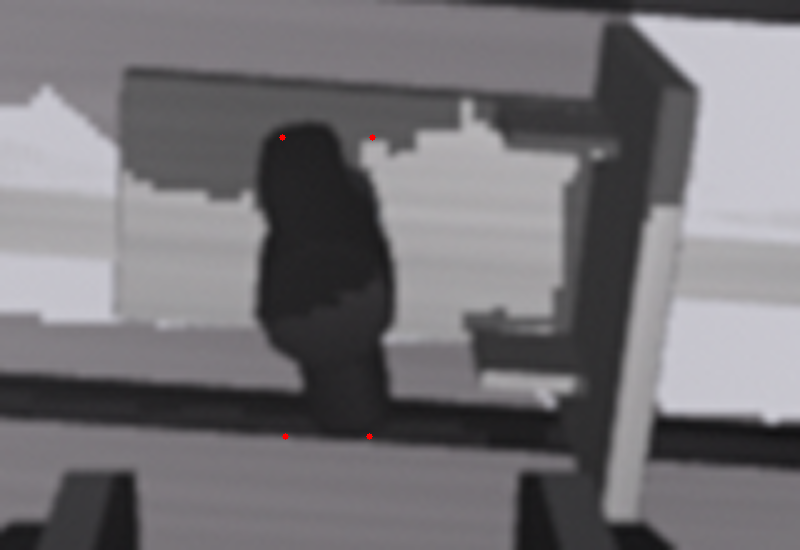

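Run:
```python
from h import *
C=wcam('w3')
P=onz(C,np.array([(300,125),(343,432),(321,279)])/5+[190,150]-.4,.072);print(P)
d=P[1]-P[0];print(np.degrees(np.arctan2(d[1],d[0])),np.linalg.norm(d))
F=onz(C,np.array([(690,95),(640,515)])/5+[190,150]-.4,.072);print('face',F, F[:,:2]@yd,F[:,:2]@xd,'wing',P[2,:2]@yd,P[2,:2]@xd)
C2=wcam('w2');P=onz(C2,[(70+712/4,160+155/3.5),(70+740/4,160+315/3.5)],.072);d=P[1]-P[0];print(P,np.degrees(np.arctan2(d[1],d[0])))
```

```text
[[ 0.54509856 -0.1642835   0.072     ]
 [ 0.59441296 -0.15962751  0.072     ]
 [ 0.5690074  -0.1621116   0.072     ]]
5.393552063949449 0.04953370448454455
face [[ 0.54265048 -0.10799393  0.072     ]
 [ 0.61048666 -0.11323343  0.072     ]] [-0.04971821 -0.0477195 ] [0.55105383 0.61906269] wing -0.10072866877030952 0.583012289825113
[[ 0.52302157 -0.16297934  0.072     ]
 [ 0.59316703 -0.1595328   0.072     ]] 2.8129164873605212
```

```bash
sed -i 's/^ROWX=.585/ROWX=.584/' h.py
python3 - <<'E'
from h import *
ph=np.radians(5)
p=[.569,-.162,.118]
arm.line_to([.569,-.162,.20],.1,ori=Q(ph)); arm.line_to(p,.08); st()
arm.move_gripper(0,60); st()
# planning check
for a in range(5,84,6):
    j=arm.ik(p,Q(np.radians(a))); print(a,None if j is None else np.round(j,2))
E
```

```text
t6.20 [ 0.5694 -0.1622  0.1185] F [ 0.7 -0.3 -0. ] T [-0.02 -0.02 -0.05] op0.454 j [ 0.11  0.77  0.21  1.78 -0.25  0.62  2.13]
t6.56 [ 0.5693 -0.162   0.1188] F [-0.7  0.3  5.1] T [0.17 0.17 0.08] op0.161 j [ 0.11  0.76  0.21  1.78 -0.25  0.62  2.13]
5 [ 0.11  0.77  0.21  1.78 -0.25  0.62  2.13]
11 [ 0.13  0.76  0.18  1.78 -0.22  0.62  2.2 ]
17 [ 0.15  0.76  0.15  1.78 -0.18  0.62  2.28]
23 [ 0.16  0.76  0.13  1.78 -0.15  0.61  2.35]
29 [ 0.18  0.76  0.1   1.78 -0.12  0.61  2.42]
35 [ 0.2   0.76  0.07  1.78 -0.08  0.61  2.5 ]
41 [ 0.21  0.76  0.04  1.77 -0.05  0.61  2.57]
47 [ 0.23  0.76  0.01  1.77 -0.02  0.61  2.65]
53 [ 0.25  0.76 -0.01  1.77  0.02  0.61  2.72]
59 [ 0.27  0.76 -0.04  1.77  0.05  0.61  2.79]
65 [ 0.37  0.76 -0.2   1.77  0.24  0.63  2.73]
71 [ 0.48  0.79 -0.39  1.77  0.45  0.68  2.65]
77 [ 0.48  0.79 -0.39  1.77  0.45  0.68  2.75]
83 [ 0.59  0.83 -0.58  1.76  0.64  0.75  2.69]
```

Run:
```python
from h import *
p=[.569,-.162,.118]
for a in list(range(9,82,4))+[82]:
    try: arm.line_to(p,.05,ori=Q(np.radians(a)))
    except arm.MotionError as e:
        print('err',a,e); break
    if a%3==0 or a>70: print(a,end=' ');st()
```

```text
9 t6.81 [ 0.5694 -0.1623  0.1188] F [-2.3  0.2  5.9] T [0.17 0.17 0.09] op0.160 j [ 0.12  0.76  0.19  1.78 -0.23  0.62  2.18]
21 t7.56 [ 0.5695 -0.1629  0.1187] F [-0.4 -0.9  5. ] T [-0.09  0.15  0.07] op0.162 j [ 0.16  0.76  0.14  1.78 -0.16  0.62  2.32]
33 t8.31 [ 0.5698 -0.1635  0.1187] F [-0.3 -2.8  5.3] T [-0.47 -0.07  0.02] op0.161 j [ 0.19  0.76  0.08  1.77 -0.09  0.61  2.47]
45 t9.06 [ 0.5704 -0.1623  0.1187] F [ 2.3 -1.4  5.3] T [-0.2  -0.4   0.07] op0.160 j [ 0.23  0.76  0.02  1.77 -0.03  0.61  2.62]
57 t9.81 [ 0.571  -0.162   0.1187] F [ 5.  -1.3  5.4] T [-0.17 -0.97  0.01] op0.159 j [ 0.27  0.76 -0.04  1.77  0.05  0.61  2.75]
69 t10.56 [ 0.5717 -0.1617  0.1187] F [ 6.8 -1.1  3. ] T [-0.15 -1.25  0.01] op0.159 j [ 0.36  0.76 -0.19  1.77  0.23  0.63  2.81]
73 t10.81 [ 0.5719 -0.1617  0.1187] F [ 5.9 -0.2  2.6] T [-0.1  -1.34 -0.  ] op0.160 j [ 0.4   0.77 -0.26  1.76  0.3   0.64  2.81]
77 t11.06 [ 0.5722 -0.1617  0.1187] F [ 7.  -1.3  2.8] T [-0.2  -1.5   0.03] op0.156 j [ 0.44  0.78 -0.32  1.76  0.37  0.65  2.82]
81 t11.31 [ 0.5724 -0.1617  0.1188] F [ 7.1 -1.2  2.7] T [-0.17 -1.53 -0.07] op0.163 j [ 0.48  0.79 -0.39  1.76  0.44  0.67  2.82]
82 t11.56 [ 0.5724 -0.1616  0.1188] F [ 7.6 -0.9  2.1] T [-0.24 -1.6  -0.15] op0.159 j [ 0.49  0.79 -0.41  1.76  0.46  0.68  2.82]
```

```bash
sed -i 's/^ROWX=.584/ROWX=.5865/' h.py
python3 - <<'E'
from h import *
p=np.array([.5725,-.1616]); e=p-.09*yd
for a in (82,76): 
    j=arm.ik([*e,.118],Q(np.radians(a)));print(np.round(j,2))
arm.line_to([*p,.118],.03,ori=Q(np.radians(80)));st()
for s in (.03,.06,.09):
    arm.line_to([*(p-s*yd),.118],.05,ori=Q(np.radians(80)));st()
look('w4')
E
```

```text
[ 0.73  0.86 -0.6   1.69  0.64  0.8   2.83]
[ 0.66  0.83 -0.48  1.69  0.52  0.75  2.83]
t11.82 [ 0.573  -0.1614  0.1187] F [ 2.  -1.7  7.4] T [-0.22 -0.4  -0.1 ] op0.159 j [ 0.48  0.79 -0.4   1.75  0.45  0.69  2.8 ]
t12.57 [ 0.5698 -0.1911  0.1187] F [ 1.9 -0.5  7.7] T [-0.19 -0.4   0.02] op0.156 j [ 0.56  0.81 -0.45  1.74  0.5   0.71  2.81]
t13.32 [ 0.5667 -0.2208  0.1187] F [ 3.5 -0.3  8.1] T [-0.15 -0.39 -0.05] op0.160 j [ 0.63  0.83 -0.51  1.71  0.55  0.75  2.81]
t14.07 [ 0.5635 -0.2505  0.1187] F [ 2.7 -0.7  7.4] T [-0.21 -0.35 -0.04] op0.162 j [ 0.71  0.85 -0.57  1.69  0.61  0.79  2.82]
```

View pics/w4.png

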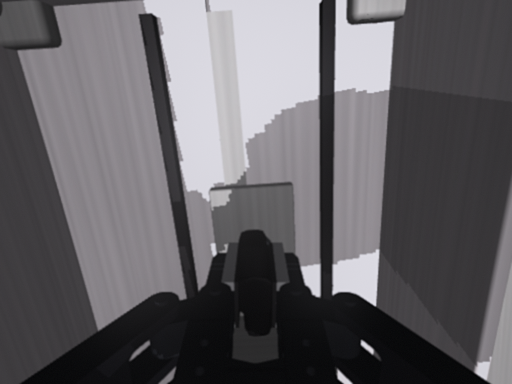

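Run:
```python
from h import *
arm.move_gripper(.45); 
p=np.array(arm.read_tool_pos())
arm.line_to([p[0],p[1],.20],.15); arm.line_to([.50,-.23,.30],.2); arm.move_gripper(1.0)
arm.movep([.40,.26,.33],Q(0)); look('w5'); save('top','t5',(130,140,270,280),4); st()
```

```text
t18.46 [0.4006 0.2592 0.3298] F [-0.8 -0.7 -0.1] T [ 0.02 -0.03 -0.01] op0.994 j [-0.11  0.39 -0.71  1.85  0.3   1.01  0.63]
```

View pics/w5.png

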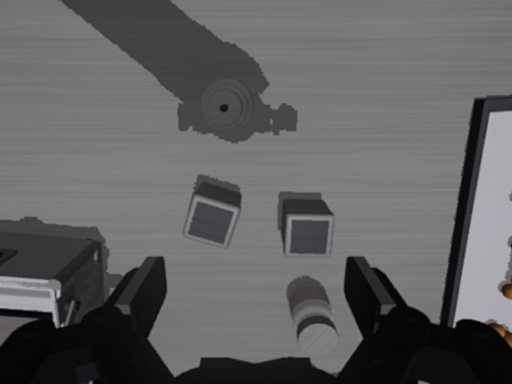

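```bash
cat >> h.py <<'E'
def tops(name,z=.062):
    """tin lid tops: dark bluish square panels in the wrist picture -> centre & angle on plane z"""
    C=wcam(name); im=cv2.imread(f'pics/{name}.png'); h=cv2.cvtColor(im,cv2.COLOR_BGR2HSV)
    b,g,r=[im[...,i].astype(int) for i in range(3)]
    m=((b-r>=5)&(im.max(2)<130)&(im.max(2)>45)).astype(np.uint8)
    m=cv2.morphologyEx(m,cv2.MORPH_OPEN,np.ones((3,3)))
    out=[]
    for c in cv2.findContours(m,0,2)[0]:
        if cv2.contourArea(c)<250: continue
        X=onz(C,c.reshape(-1,2),z)[:,:2].astype(np.float32)
        (cx,cy),(w,hh),a=cv2.minAreaRect(X*1000)
        out.append((cx/1000,cy/1000,w,hh,(a+45)%90-45))
        print(np.round(out[-1],4),'px',c.reshape(-1,2).mean(0))
    return out
E
python3 - <<'E'
from h import *
tops('w5')
E
```

```text
[ 4.83700e-01  3.23500e-01  4.25427e+01  4.08922e+01 -3.76000e-02] px [313.78571429 237.96428571]
[  0.4652   0.2064  42.2172  42.0337 -18.4861] px [209.75308642 222.87654321]
[  0.4698   0.5173 285.7322  28.2395   3.2986] px [471.51724138 201.88505747]
```

```bash
cat >> h.py <<'E'
def pick(x,y,deg):
    q=Q(np.radians(deg))
    arm.move_gripper(1.0)
    arm.movep([x,y,.17],q); arm.line_to([x,y,.094],.1)
    arm.move_gripper(0,40); st()
    arm.line_to([x,y,.30],.2); st()
def place(dy,push):
    q=Q(YAW+np.pi/2)
    a=row(0,dy)
    arm.movep([.47,.08,.31],q)
    arm.line_to([*a,.30],.2); arm.line_to([*a,.16],.15); arm.line_to([*a,.1145],.06); st()
E
python3 - <<'E'
from h import *
pick(.4652,.2064,71.5)
look('w6'); save('scene','s6',(100,120,350,280),3.2)
E
```

```text
t20.89 [0.4655 0.2067 0.0947] F [0.4 0.2 5.1] T [-0.13  0.17  0.01] op0.676 j [-0.02  0.83 -0.7   2.    0.9   0.65  1.49]
t22.07 [0.4647 0.2057 0.2987] F [ 0.4 -0.4 -0.4] T [-0.02 -0.04 -0.02] op0.674 j [ 0.17  0.57 -0.99  1.82  0.54  1.06  1.8 ]
```

View pics/s6.png

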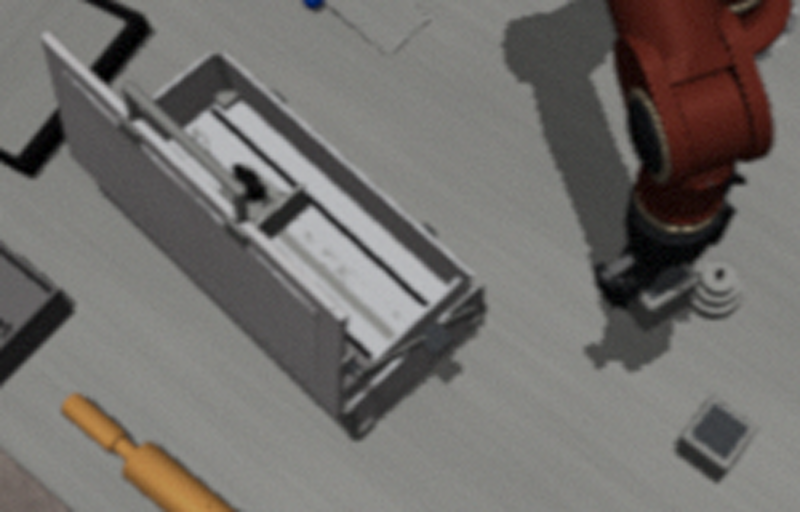

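View pics/w6.png

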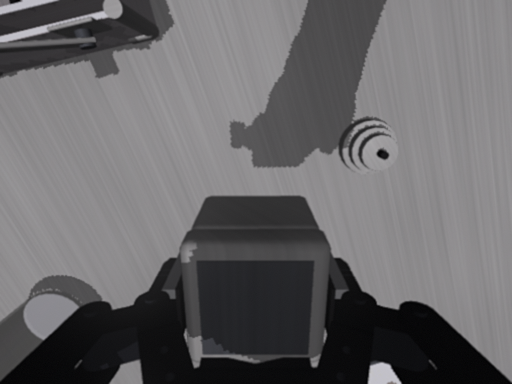

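w6 shows the tin held squarely between the pads. Next I'll place it.

Run:
```python
from h import *
q=Q(YAW+np.pi/2)
for p in ([.47,.08,.31],[*row(0,-.036),.3],[*row(0,-.036),.1145],[*row(0,-.029),.1145]):
    j=arm.ik(p,q);print(None if j is None else np.round(j,2))
place(-.036,0)
look('w7')
```

```text
[ 0.51  0.54 -1.1   1.88  0.55  1.07  2.22]
[ 0.59  0.71 -1.03  1.6   0.64  1.2   2.47]
[ 0.5   0.91 -0.83  1.77  0.87  0.87  2.29]
[ 0.49  0.91 -0.83  1.77  0.87  0.87  2.28]
t25.71 [ 0.5866 -0.0329  0.1148] F [ 0.   1.2 -2.1] T [-0.01  0.04  0.02] op0.675 j [ 0.51  0.92 -0.85  1.77  0.88  0.88  2.28]
```

View pics/w7.png

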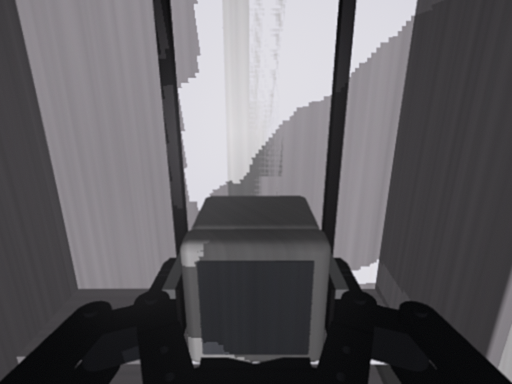

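Run:
```python
from h import *
f0=np.array(arm.read_ft_force())
for k in range(1,13):
    arm.line_to([*row(0,-.036+.001*k),.1145],.03)
    f=(np.array(arm.read_ft_force())-f0); 
    c=f[:2]@yd; print(k,round(c,1))
    if c<-3.5: break
dy=-.036+.001*k
arm.line_to([*row(0,dy),.1125],.03); st()
print('actual dy',np.array(arm.read_tool_pos())[:2]@yd-ROWY)
arm.move_gripper(.85); st()
a=np.array(arm.read_tool_pos())
arm.line_to([a[0],a[1],.16],.1);arm.line_to([a[0],a[1],.27],.2); look('w8')
```

```text
1 1.0
2 0.4
3 -0.3
4 0.9
5 0.8
6 0.2
7 -1.8
8 -5.0
t28.01 [ 0.5873 -0.0267  0.1128] F [-2.5 -5.9  3.1] T [-0.99  0.19 -0.11] op0.676 j [ 0.49  0.92 -0.85  1.77  0.89  0.88  2.26]
actual dy -0.029548599065996217
t28.31 [ 0.5873 -0.0236  0.1128] F [-1.1  0.2  0.2] T [ 0.04 -0.03 -0.05] op0.848 j [ 0.49  0.92 -0.85  1.77  0.89  0.88  2.26]
```

View pics/w8.png

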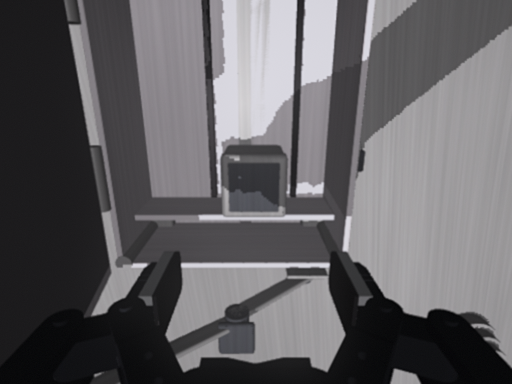

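w8 shows the tin against the plate (image (253,185)) and square between the strips. I'll check the second tin's position again before picking it.

Run:
```python
from h import *
arm.line_to([.47,.08,.31],.2)
arm.movep([.42,.29,.33],Q(np.radians(60))); look('w9'); tops('w9'); save('top','t9'); st()
```

```text
[ 0.3405  0.5248 13.8092 68.9278  3.0601] px [402.71621622 293.5       ]
[ 0.4839  0.3231 42.1224 42.3961 -1.154 ] px [224.88311688 218.38961039]
t31.62 [0.4216 0.2876 0.3291] F [-0.6 -0.4 -0.4] T [-0.02 -0.04 -0.02] op0.846 j [-0.03  0.51 -0.93  1.77  0.46  1.1   1.5 ]
```

View pics/w9.png

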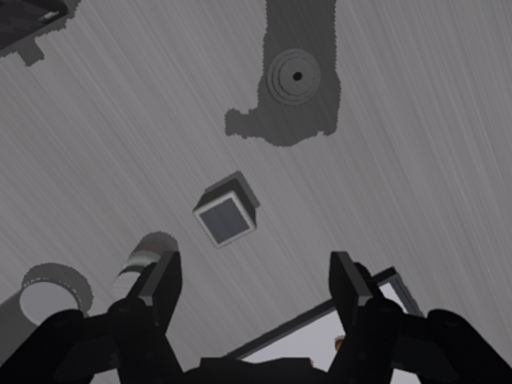

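View pics/t9.png

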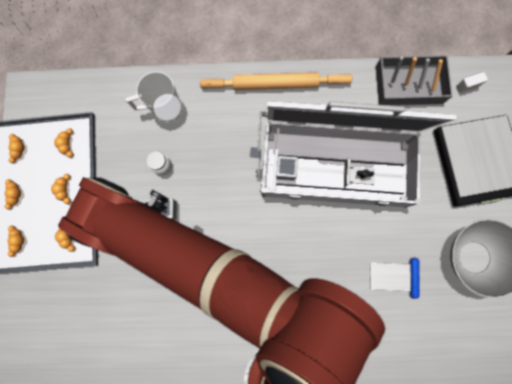

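Run:
```python
from h import *
pick(.4838,.3233,89.5)
place(-.0295-.058-.008,0)
print(np.array(arm.read_tool_pos())[:2]@yd-ROWY)
f0=np.array(arm.read_ft_force())
for k in range(1,13):
    dy=-.0955+.001*k
    arm.line_to([*row(0,dy),.1145],.03)
    f=(np.array(arm.read_ft_force())-f0); 
    c=f[:2]@yd; print(k,round(c,1))
    if c<-3: break
arm.line_to([*row(0,dy),.1125],.03); st()
print('actual dy',np.array(arm.read_tool_pos())[:2]@yd-ROWY)
arm.move_gripper(.85); st()
a=np.array(arm.read_tool_pos())
arm.line_to([a[0],a[1],.16],.1);arm.line_to([a[0],a[1],.30],.2); look('w10')
```

```text
t33.92 [0.484  0.3237 0.0948] F [-0.1 -0.4  3.9] T [-0.03  0.18  0.06] op0.673 j [-0.16  0.93 -0.8   1.8   0.9   0.83  1.71]
t35.10 [0.4835 0.3225 0.2985] F [-0.7  0.5 -2.4] T [-0.04  0.01  0.04] op0.678 j [-0.05  0.69 -1.    1.62  0.62  1.18  1.93]
t39.23 [ 0.5803 -0.0921  0.1148] F [ 0.5  0.1 -1.6] T [-0.02 -0.    0.  ] op0.674 j [ 0.62  0.93 -0.87  1.77  0.9   0.89  2.37]
-0.09529915121066423
1 -0.6
2 -0.1
3 0.3
4 -0.2
5 -1.3
6 -0.4
7 0.2
8 -1.3
9 -3.7
t41.73 [ 0.5809 -0.0846  0.1129] F [-0.7 -5.1  3.5] T [-0.9   0.29  0.14] op0.673 j [ 0.6   0.93 -0.86  1.77  0.9   0.89  2.35]
actual dy -0.0878085358566384
t42.03 [ 0.5813 -0.082   0.1128] F [0.2 0.1 0.4] T [ 0.03  0.03 -0.01] op0.845 j [ 0.6   0.93 -0.87  1.77  0.9   0.89  2.35]
```

View pics/w10.png

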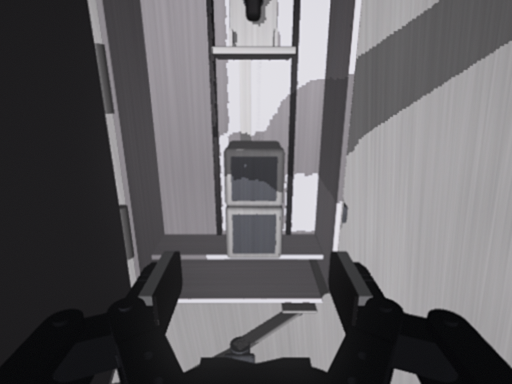

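Run:
```python
from h import *
q=Q(np.radians(80))
arm.move_gripper(.5)
p=np.array([.5637,-.2505])
arm.line_to([*p,.25],.2,ori=q); arm.line_to([*p,.118],.12); st()
arm.move_gripper(0,60); st()
f0=np.array(arm.read_ft_force())
s=0
while s<.097:
    s+=.01 if s<.08 else .001
    arm.line_to([*(p+s*yd),.118],.05)
    c=(np.array(arm.read_ft_force())-f0)[:2]@yd; print(round(s,3),round(c,1),end='; ')
    if c<-7: break
st(); print('stop gap from plate', np.array(arm.read_tool_pos())[:2]@yd-ROWY+.052); look('w11')
```

```text
t46.24 [ 0.5643 -0.2504  0.1189] F [ 1.2  0.9 -0. ] T [ 0.03  0.07 -0.01] op0.501 j [ 0.87  0.95 -0.88  1.68  0.88  0.95  2.61]
t46.63 [ 0.5637 -0.2505  0.119 ] F [-2.7  0.5  6.9] T [-0.03  0.49 -0.06] op0.168 j [ 0.87  0.95 -0.88  1.68  0.88  0.95  2.61]
0.01 1.1; 0.02 0.8; 0.03 1.5; 0.04 1.3; 0.05 -0.1; 0.06 1.1; 0.07 1.1; 0.08 1.6; 0.081 -0.5; 0.082 -2.4; 0.083 -3.2; 0.084 -3.7; 0.085 -5.0; 0.086 -6.1; 0.087 -7.5; t51.18 [ 0.5725 -0.1685  0.1189] F [-3.9 -6.9  9.2] T [-1.38  0.88  0.09] op0.160 j [ 0.74  0.93 -0.87  1.74  0.89  0.92  2.44]
stop gap from plate -0.1201262880961462
```

View pics/w11.png

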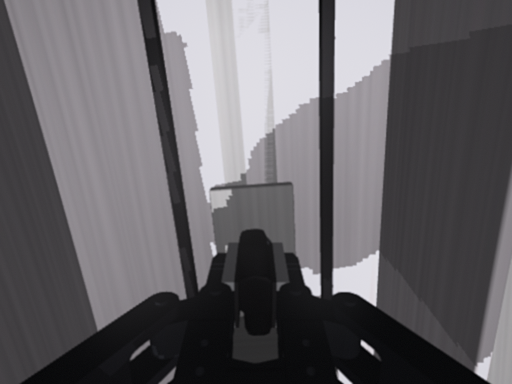

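Run:
```python
from h import *
save('scene','s11',(130,130,290,250),5); save('top','t11',(255,100,425,210),4.7)
```

```text
(no output)
```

View pics/s11.png

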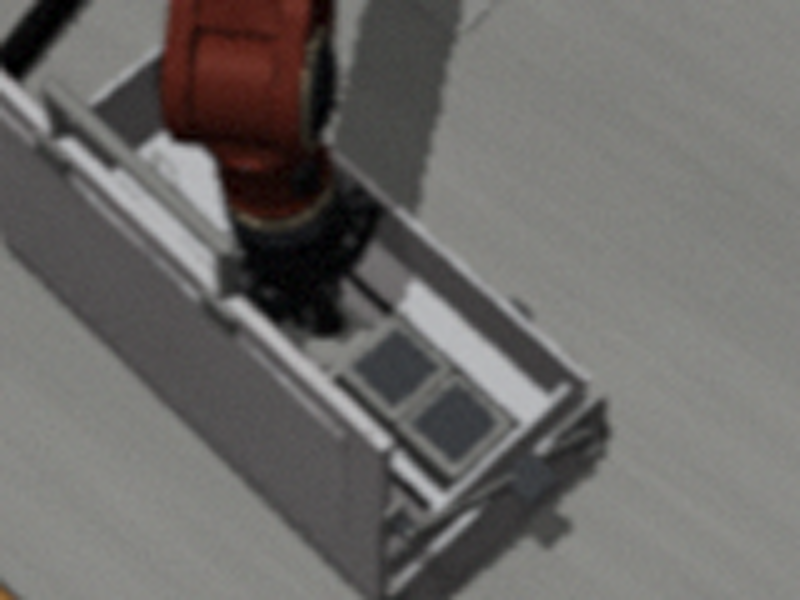

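View pics/t11.png

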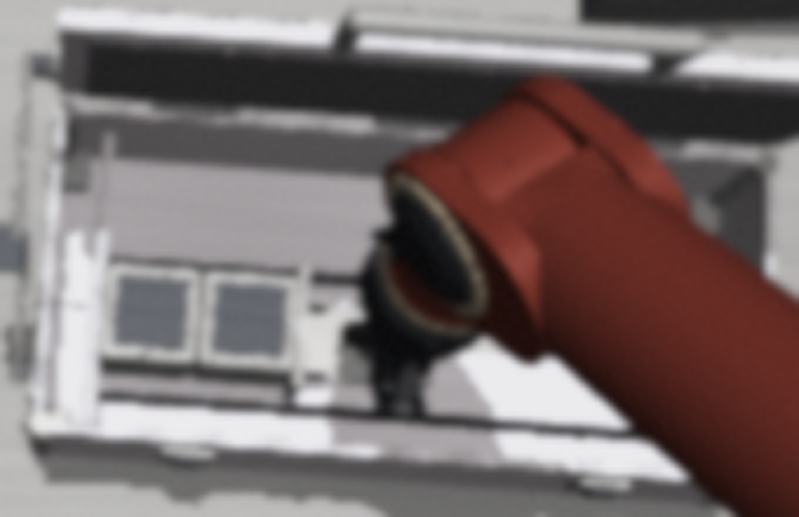

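Run:
```python
from h import *
p=np.array([.5637,-.2505])+.087*yd
stud=p+.004*yd
off=0
for a in range(76,-7,-4):
    th=np.radians(a)-np.pi/2+np.pi/2  # wing dir = tool z direction
    w=np.array([np.cos(th),np.sin(th)])
    arm.line_to([*(stud-.004*w+off*yd),.118],.05,ori=Q(th))
    f=np.array(arm.read_ft_force()); c=f[:2]@yd; d=f[:2]@xd
    T=arm.read_wrist_torque()
    print(a,'c%.1f d%.1f Tz%.2f off%.3f'%(c,d,T[2],off), np.round(np.array(arm.read_tool_pos())[:2]@yd-ROWY,4))
    if c>-4: off+=.0015
    elif c<-10: off-=.001
st()
look('w12')
```

```text
76 c-6.3 d-1.9 Tz-0.05 off0.000 -0.1721
72 c-7.0 d-1.9 Tz-0.11 off0.000 -0.1721
68 c-6.3 d-1.8 Tz-0.03 off0.000 -0.172
64 c-7.0 d-2.8 Tz-0.11 off0.000 -0.1719
60 c-6.3 d-2.7 Tz-0.04 off0.000 -0.1718
56 c-6.7 d-2.0 Tz-0.06 off0.000 -0.1717
52 c-6.5 d-2.1 Tz-0.08 off0.000 -0.1716
48 c-6.1 d-2.4 Tz-0.08 off0.000 -0.1714
44 c-7.4 d-2.1 Tz-0.08 off0.000 -0.1713
40 c-5.6 d-1.9 Tz-0.03 off0.000 -0.1711
36 c-6.7 d-1.8 Tz-0.01 off0.000 -0.1709
32 c-6.9 d-2.0 Tz-0.05 off0.000 -0.1706
28 c-7.4 d-2.4 Tz-0.07 off0.000 -0.1704
24 c-6.0 d-2.6 Tz-0.08 off0.000 -0.1702
20 c-7.5 d-2.2 Tz-0.09 off0.000 -0.17
16 c-6.1 d-1.5 Tz-0.06 off0.000 -0.1697
12 c-6.7 d-2.1 Tz-0.06 off0.000 -0.1694
8 c-7.4 d-1.5 Tz-0.07 off0.000 -0.1691
4 c-7.1 d-1.5 Tz-0.03 off0.000 -0.1689
0 c-6.7 d-1.3 Tz-0.08 off0.000 -0.1686
-4 c-6.6 d-2.4 Tz0.03 off0.000 -0.1684
t56.58 [ 0.5691 -0.1644  0.119 ] F [-3.1 -6.3  8.9] T [-1.27  0.65  0.03] op0.159 j [ 0.55  0.81 -0.51  1.76  0.57  0.72  1.23]
```

Run:
```python
from h import *
p=np.array([.5637,-.2505])+.087*yd
stud=p+.004*yd
for a in (-6,-8,-10,-12):
    th=np.radians(a); w=np.array([np.cos(th),np.sin(th)])
    arm.line_to([*(stud-.004*w),.118],.05,ori=Q(th))
    print(a,np.round(arm.read_wrist_torque(),2), np.round(arm.read_ft_force(),1),arm.read_opening(), np.degrees(np.arctan2(*Ro.from_quat(arm.read_eef_rot()).as_matrix()[[1,0],2])))
look('w12')
```

```text
-6 [-1.24  0.65  0.06] [-2.9 -7.3  8.2] 0.16006850002463005 -6.148156083964628
-8 [-1.15  0.68  0.43] [-3.5 -7.7  9.3] 0.15733118019817646 -8.040560735050306
-10 [-1.2   0.67  0.85] [-2.5 -7.1  8.9] 0.1626085594029461 -9.899297506405992
-12 [-1.23  0.69  1.32] [-2.4 -8.2  8.1] 0.1630706524012889 -11.732080425151954
```

View pics/w12.png

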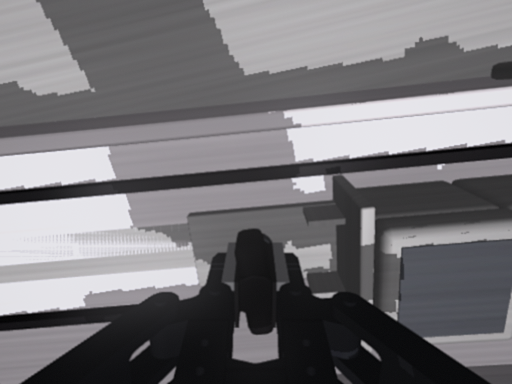

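Run:
```python
from h import *
a=np.array(arm.read_tool_pos())
p=np.array([.5637,-.2505])+.087*yd
th=np.radians(-8); w=np.array([np.cos(th),np.sin(th)])
arm.line_to([*(p+.004*yd-.004*w),.118],.05,ori=Q(th))
arm.move_gripper(.5); st()
q=np.array(arm.read_tool_pos()); arm.line_to([q[0],q[1],.22],.15)
arm.line_to([.50,-.10,.34],.2,ori=Q(YAW)); look('w13')
arm.movep([.50,.06,.32],Q(YAW)); look('w14'); st()
```

```text
t58.33 [ 0.5695 -0.1587  0.1177] F [0.2 0.4 0.1] T [-0.    0.    0.01] op0.500 j [ 0.53  0.81 -0.5   1.76  0.55  0.71  1.17]
t60.84 [0.5004 0.0585 0.3192] F [-0.  -0.2  0.5] T [-0.02 -0.05 -0.06] op0.495 j [ 0.32  0.45 -0.7   1.8   0.33  1.02  0.95]
```

View pics/w13.png

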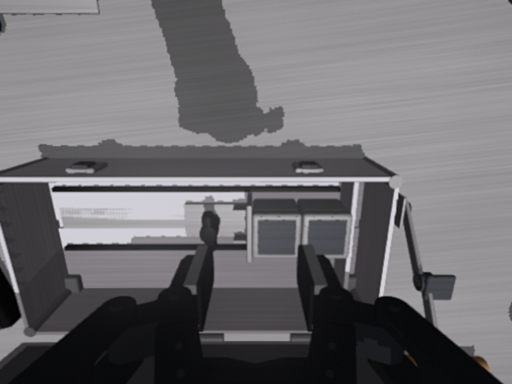

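View pics/w14.png

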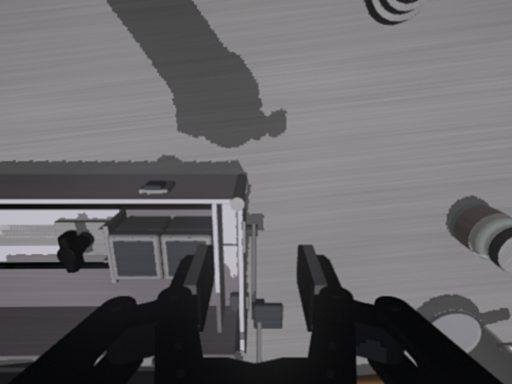

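w13 shows the stop plate against tin 2 with the wing across the row. In w14 the tab is at (269,315) and the front pivot near (255,225).

Run:
```python
import cv2
im=cv2.imread('pics/w14.png')
cv2.imwrite('pics/w14a.png',cv2.resize(im[195:365,215:305],None,fx=3.5,fy=3.5,interpolation=cv2.INTER_CUBIC))
im=cv2.imread('pics/w13.png')
cv2.imwrite('pics/w13a.png',cv2.resize(im[170:370,380:470],None,fx=3,fy=3,interpolation=cv2.INTER_CUBIC))
im=cv2.imread('pics/w8.png')
cv2.imwrite('pics/w8a.png',cv2.resize(im[250:370,170:350],None,fx=4,fy=4,interpolation=cv2.INTER_CUBIC))
```

```text
(no output)
```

View pics/w14a.png

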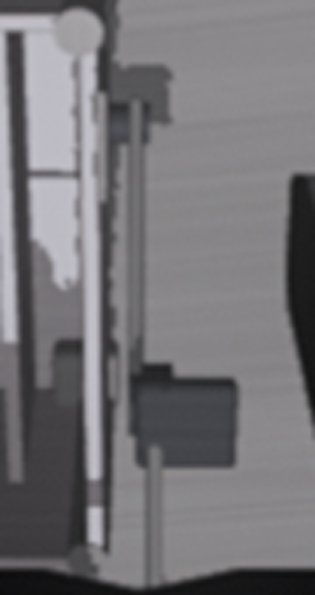

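View pics/w13a.png

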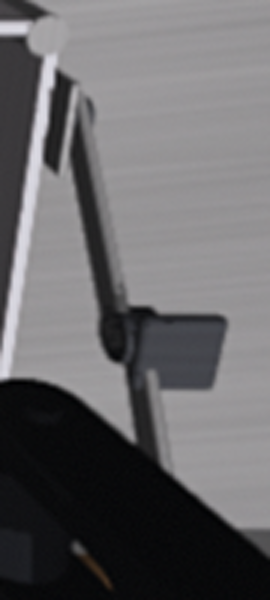

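View pics/w8a.png

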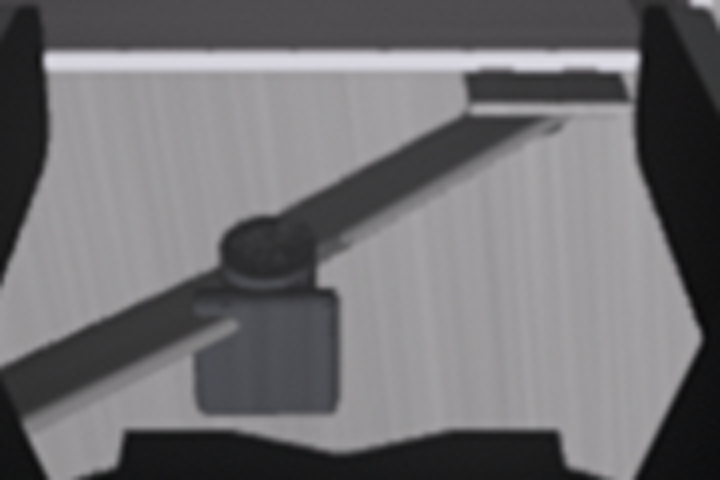

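Run:
```python
from h import *
C14,C13,C8,C2=[wcam(n) for n in('w14','w13','w8','w2')]
def multi(L):
    A=np.zeros((3,3));b=np.zeros(3)
    for C,uv in L:
        o,d=ray(C,[uv]);d=d[0]/np.linalg.norm(d);P=np.eye(3)-np.outer(d,d);A+=P;b+=P@o
    X=np.linalg.solve(A,b);return X,[np.round(np.linalg.norm(proj(C,X)[0]-uv),1) for C,uv in L]
f=lambda x,y,o,s:(o[0]+x/s-.35,o[1]+y/s-.35)
t14=f(187,423,(215,195),3.5);t13=f(181,351,(380,170),3);t8=f(267,352,(170,250),4);t2=(225+710/3.2,160+399/3.2)
T,e=multi([(C14,t14),(C13,t13),(C8,t8),(C2,t2)]);print('tab',T,e)
p14=f(135,105,(215,195),3.5);p13=f(88,105,(380,170),3);p8=f(545,120,(170,250),4)
P,e=multi([(C14,p14),(C13,p13),(C8,p8)]);print('pivot',P,e)
k8=f(267,245,(170,250),4);k13=f(115,335,(380,170),3);K,e=multi([(C8,k8),(C13,k13)]);print('knuckle',K,e)
for n,v in(('tab',T),('piv',P),('kn',K)): print(n,'chest x %.4f y %.4f z %.4f'%(v[:2]@xd-ROWX-.0175,v[:2]@yd-ROWY+.175,v[2]))
```

```text
tab [0.60867105 0.05993831 0.1590933 ] [np.float64(0.6), np.float64(0.5), np.float64(1.3), np.float64(1.3)]
pivot [0.54742006 0.05478504 0.10095773] [np.float64(3.2), np.float64(1.4), np.float64(2.8)]
knuckle [0.60764387 0.04485033 0.14872603] [np.float64(0.6), np.float64(0.5)]
tab chest x -0.0051 y 0.2339 z 0.1591
piv chest x -0.0655 y 0.2222 z 0.1010
kn chest x -0.0046 y 0.2188 z 0.1487
```

```bash
cat >> h.py <<'E'
X3=np.r_[xd,0];Y3=np.r_[yd,0];Z3=np.array([0,0,1.])
CC=(ROWX+.0175)*X3+(ROWY-.175)*Y3   # chest origin
def W(x,y,z): return CC+x*X3+y*Y3+z*Z3
def QT(b):  # tool tilted by b: fingers down and towards hinge, z_t up/hinge side
    x=np.sin(b)*X3-np.cos(b)*Z3; z=np.cos(b)*X3+np.sin(b)*Z3
    return Ro.from_matrix(np.c_[x,np.cross(z,x),z]).as_quat(),x,z
E
python3 - <<'E'
from h import *
print(CC)
for b in (.5,.7):
    q,x,z=QT(b)
    for d in (-.02,0,.03):
        tip=W(-.005,.241,.159)+.011*z+d*np.array(X3*.7-Z3*.7); j=arm.ik(tip-.073*x,q)
        print(b,d,np.round(tip-.073*x,3),None if j is None else np.round(j,2))
E
```

```text
[ 0.58893358 -0.17316294  0.        ]
0.5 -0.02 [0.57  0.071 0.242] [-0.13  0.47 -0.13  2.04  0.97  0.27  0.33]
0.5 0 [0.584 0.07  0.228] [-0.15  0.5  -0.09  2.02  0.98  0.24  0.33]
0.5 0.03 [0.605 0.067 0.207] [-0.18  0.56 -0.03  1.99  0.99  0.2   0.32]
0.7 -0.02 [0.557 0.073 0.236] [ 0.46  0.74 -1.15  2.18  1.84  0.95 -0.4 ]
0.7 0 [0.571 0.071 0.222] [ 0.46  0.79 -1.15  2.16  1.87  0.98 -0.4 ]
0.7 0.03 [0.592 0.069 0.201] [ 0.46  0.87 -1.15  2.13  1.92  1.01 -0.38]
```

Run:
```python
from h import *
arm.move_gripper(0,60)
q,x,z=QT(.4)
def tcp(c): return c+.011*z-.073*x
arm.movep(tcp(W(-.03,.241,.20)),q); st()
arm.line_to(tcp(W(-.008,.241,.172)),.08); st(); look('w15'); save('scene','s15',(180,170,300,260),6); save('top','t15',(235,110,335,210),6)
```

```text
t61.88 [0.5664 0.0717 0.2717] F [1.  0.1 0.3] T [ 0.01  0.35 -0.06] op0.004 j [ 0.1   0.46 -0.44  1.95  0.74  0.51  0.59]
t62.48 [0.5884 0.0693 0.243 ] F [ 0.3 -0.5  0.3] T [ 0.01  0.4  -0.04] op0.001 j [ 0.07  0.52 -0.39  1.93  0.79  0.46  0.55]
```

View pics/w15.png

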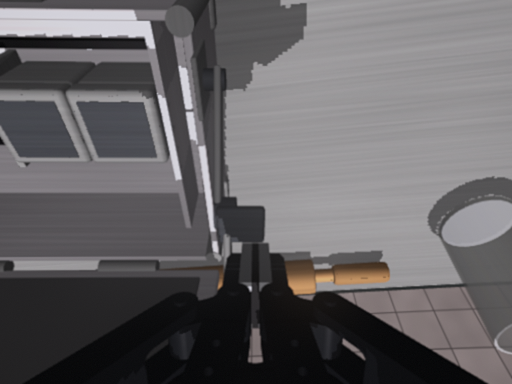

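View pics/s15.png

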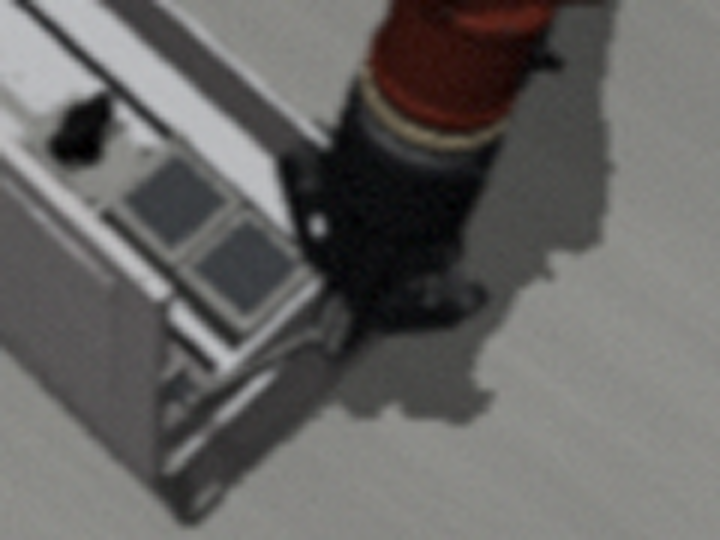

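Run:
```python
from h import *
C=wcam('w15')
print(proj(C,[W(-.005,.234,.159)+a*X3+b*Y3 for a,b in((0,0),(-.013,-.013),(-.013,.013),(.013,-.013),(.013,.013))]))
d=np.load('pics/w15.npz');M=Ro.from_quat(d['q']).as_matrix()
print(proj(C,[d['p']+M@np.array(v) for v in((.073,0,-.011),(.073,0,.011),(.073,.014,-.011))]))
```

```text
[[242.44216748 225.08163258]
 [216.58778033 207.77418902]
 [266.95283604 207.75523828]
 [220.28460154 240.75054975]
 [265.79356067 240.72524205]]
[[255.32616564 238.94652922]
 [255.31569382 276.5506863 ]
 [282.92553164 238.94251775]]
```

Run:
```python
from h import *
q,x,z=QT(.4)
def tcp(c): return c+.011*z-.073*x
zz=.172
f0=np.array(arm.read_ft_force())
while zz>.150:
    zz-=.0015; arm.line_to(tcp(W(-.010,.240,zz)),.04)
    f=np.array(arm.read_ft_force())-f0; print('%.4f'%zz,np.round([f@X3,f@Y3,f[2]],1))
    if f[2]>1.2: break
# arc about pivot
px,pz=-.0655,.101; cx,cz=-.010,zz
r=np.hypot(cx-px,cz-pz); a0=np.arctan2(cz-pz,cx-px)
for k in range(1,15):
    a=a0-k*.02
    arm.line_to(tcp(W(px+r*np.cos(a),.240,pz+r*np.sin(a))),.03)
    f=np.array(arm.read_ft_force())-f0; print(k,np.round([f@X3,f@Y3,f[2]],1))
st(); look('w16'); save('scene','s16',(180,170,300,260),6); save('top','t16',(235,90,435,210),4)
```

```text
0.1705 [-0.7 -0.6 -0.2]
0.1690 [-0.4  0.1  0.4]
0.1675 [-1.2 -0.6 -0.5]
0.1660 [-0.3 -0.3  0.3]
0.1645 [-0.5 -1.4 -0.6]
0.1630 [ 0.5 -0.   0.2]
0.1615 [ 0.6 -0.6  0.1]
0.1600 [-0.3 -0.6 -0.1]
0.1585 [0.2 0.1 0.4]
0.1570 [ 2.4 -0.7  3. ]
1 [ 3.3 -1.1  4.9]
2 [ 4.2 -1.5  4.2]
3 [ 5.6 -2.2  4.9]
4 [ 4.2 -1.2  4.4]
5 [ 4.6 -0.5  4.6]
6 [ 5.5 -2.1  4.9]
7 [ 3.8 -1.   3.7]
8 [ 5.5 -1.9  4.1]
9 [ 5.  -1.9  4.8]
10 [ 5.4 -0.7  3.9]
11 [ 5.  -1.3  4.3]
12 [ 5.4 -1.2  4.1]
13 [ 5.4 -1.3  4.3]
14 [ 5.8 -1.   3.9]
t68.62 [0.6009 0.0671 0.2119] F [ 6.1 -1.   4.2] T [-0.25 -1.14 -0.06] op0.004 j [ 0.03  0.57 -0.32  1.93  0.86  0.4   0.49]
```

View pics/w16.png

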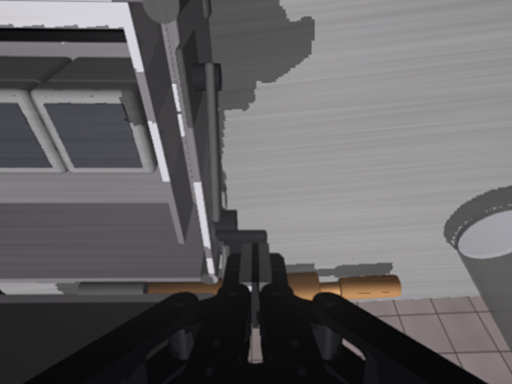

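View pics/t16.png

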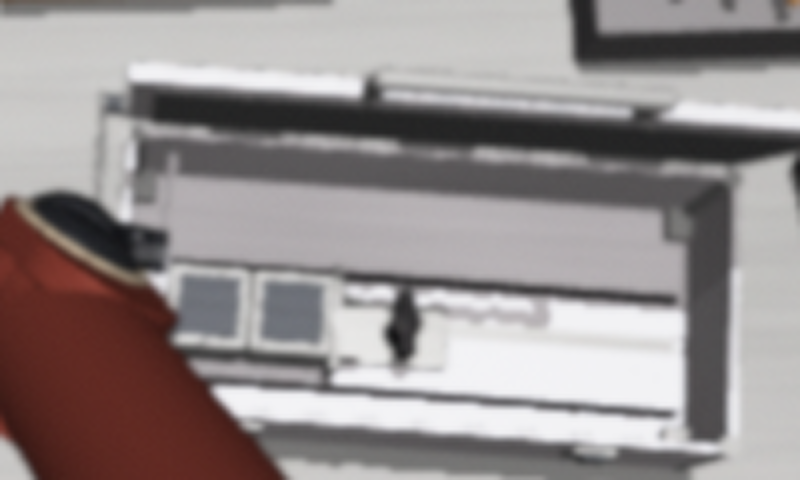

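w16 shows the tab tilted (edge-on at (242,236)), so the stay has swung. Next I'll retract and measure the bar.

Run:
```python
from h import *
q,x,z=QT(.4)
p=np.array(arm.read_tool_pos())
arm.line_to(p-.06*x,.12); 
arm.line_to(p-.08*x-.08*X3+.08*Z3,.2)
arm.movep(W(-.16,.0,.46),Q(YAW)); look('w17'); st(); arm.move_gripper(.5)
arm.line_to(W(-.10,.04,.50),.2); look('w18'); save('scene','s18',(100,120,350,280),3.2); save('top','t18',(235,90,435,210),4);st()
```

```text
t71.31 [ 0.4301 -0.1546  0.4591] F [0.2 0.3 0.3] T [-0.04 -0.02 -0.01] op-0.001 j [ 0.81  0.23 -0.66  1.66  0.14  1.31  1.6 ]
t72.50 [ 0.4927 -0.1238  0.4994] F [-0.  -0.2  0.3] T [0.01 0.02 0.02] op0.498 j [ 0.67  0.31 -0.67  1.45  0.19  1.45  1.46]
```

View pics/w17.png

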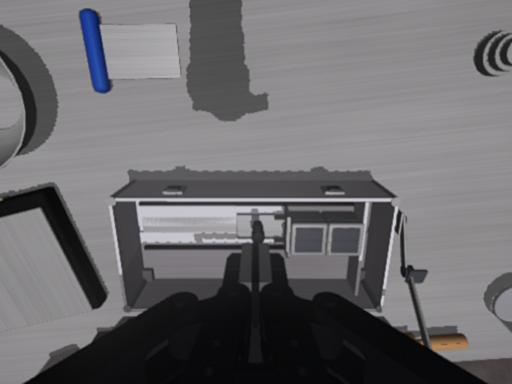

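View pics/w18.png

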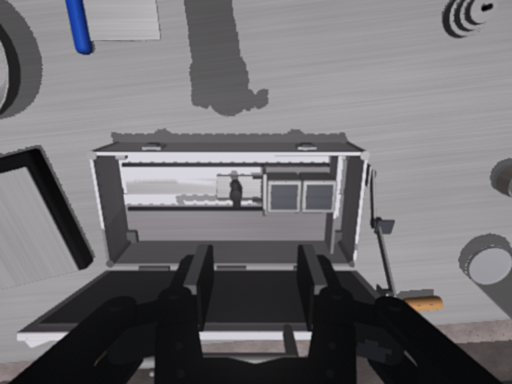

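View pics/s18.png

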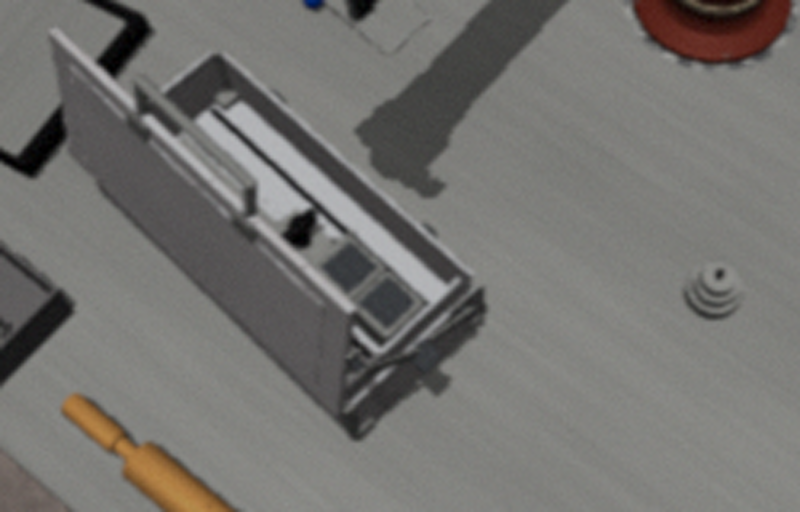

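View pics/t18.png

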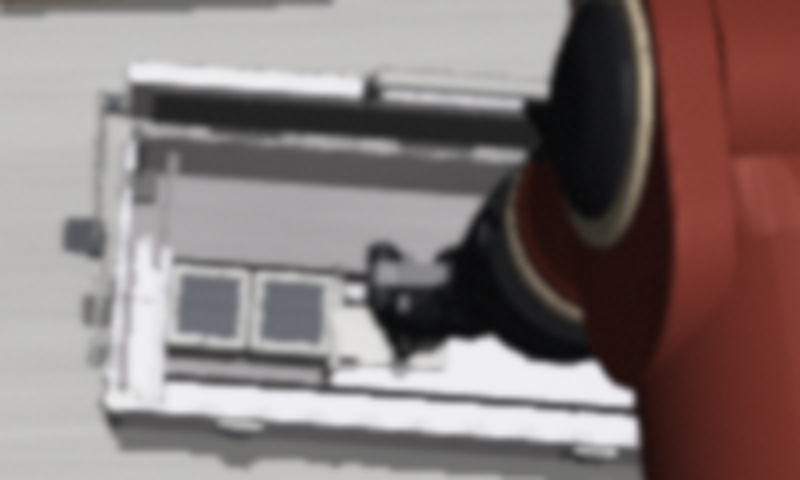

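Run:
```python
from h import *
im=cv2.imread('pics/s18_raw.png');i0=cv2.imread('pics/scene0.png')
b=np.vstack([cv2.resize(i[140:205,130:190],None,fx=6,fy=6,interpolation=cv2.INTER_CUBIC) for i in (i0,im)])
b=np.hstack([b[:390],b[390:]]);cv2.imwrite('pics/cmp.png',b)
S=cam('scene')
for a in (0,.05,.1,.15,.2):
    th=np.radians(80)-a
    print(a,np.round(proj(S,[W(.0975-.237*np.cos(th),y,.112+.237*np.sin(th)) for y in(.075,-.075)]),1).tolist(), np.round(proj(cam('top'),[W(.0975-.237*np.cos(th),y,.112+.237*np.sin(th)) for y in(.075,-.075)]),1).tolist())
```

```text
0 [[176.8, 178.5], [142.3, 146.3]] [[330.8, 107.2], [401.9, 112.5]]
0.05 [[180.1, 176.2], [145.6, 144.3]] [[330.3, 112.9], [401.4, 118.1]]
0.1 [[183.3, 174.1], [148.9, 142.4]] [[329.8, 118.5], [400.8, 123.8]]
0.15 [[186.6, 172.1], [152.2, 140.7]] [[329.3, 124.2], [400.1, 129.5]]
0.2 [[189.7, 170.3], [155.4, 139.2]] [[328.7, 129.8], [399.4, 135.1]]
```

View pics/cmp.png

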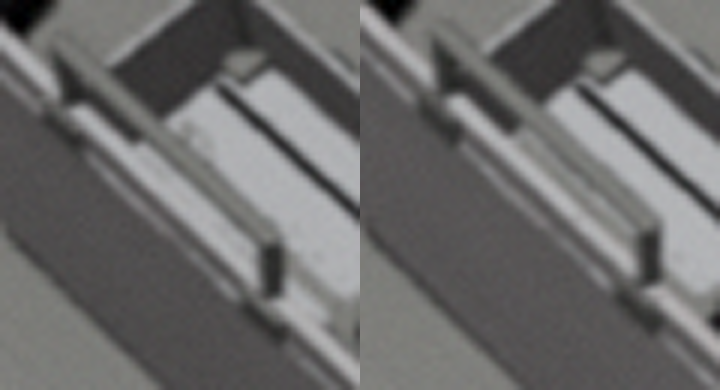

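```bash
cat >> h.py <<'E'
def bar(a): th=np.radians(80)-a; return W(.0975-.237*np.cos(th),0,.112+.237*np.sin(th))
QB=Q(YAW-np.pi/2)
UP=.054*Z3
E
python3 - <<'E'
from h import *
b=bar(.05)+.002*X3
for p in (b+UP+.09*Z3,b+UP,bar(.5)+UP,bar(1.0)+UP,bar(1.396)+UP): 
    j=arm.ik(p,QB); print(None if j is None else np.round(j,2))
arm.line_to(W(-.06,.04,.52),.15)
arm.movep(W(-.02,0,.53),QB); arm.line_to(b+UP+.08*Z3,.15); look('w19'); st()
E
```

```text
[ 0.38  0.56 -0.29  1.03  0.15  1.57  0.02]
[ 0.39  0.58 -0.28  1.23  0.16  1.35  0.01]
[ 0.46  0.45 -0.3   1.6   0.14  1.11  0.02]
[ 0.49  0.45 -0.3   1.92  0.18  0.8  -0.01]
[ 0.46  0.57 -0.25  2.06  0.26  0.54 -0.08]
t74.97 [ 0.6351 -0.1781  0.4784] F [ 0.8  0.2 -0.4] T [0.01 0.02 0.02] op0.499 j [ 0.38  0.56 -0.29  1.05  0.15  1.55  0.02]
```

View pics/w19.png

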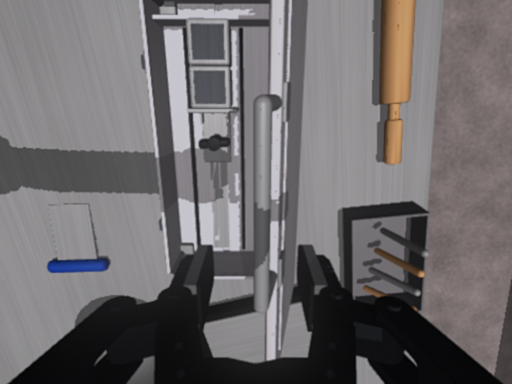

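Run:
```python
from h import *
C=wcam('w19')
for z in (.340,.345):
    P=onz(C,[(263,115),(261.5,295)],z); print([(np.round((p-CC)@X3,4),np.round((p-CC)@Y3,4)) for p in P])
p=P.mean(0)
x=(p-CC)@X3; print(x)
b=W(x,0,.3435)
arm.line_to(b+UP+.08*Z3,.1); arm.line_to(b+UP,.08); st()
arm.move_gripper(0,40); st(); print((np.array(arm.read_tool_pos())-CC)@X3)
look('w20')
```

```text
[(np.float64(0.052), np.float64(0.0672)), (np.float64(0.0519), np.float64(-0.07))]
[(np.float64(0.0519), np.float64(0.0676)), (np.float64(0.0518), np.float64(-0.0663))]
0.05182998696577067
t76.38 [ 0.6407 -0.1787  0.3982] F [-0.7  0.1  0.1] T [0.01 0.01 0.  ] op0.498 j [ 0.39  0.59 -0.29  1.21  0.16  1.36  0.01]
t76.76 [ 0.6404 -0.1787  0.3981] F [-0.2  0.6  2.7] T [-0.    0.26  0.03] op0.123 j [ 0.39  0.59 -0.29  1.21  0.16  1.36  0.01]
0.05173570757775234
```

View pics/w20.png

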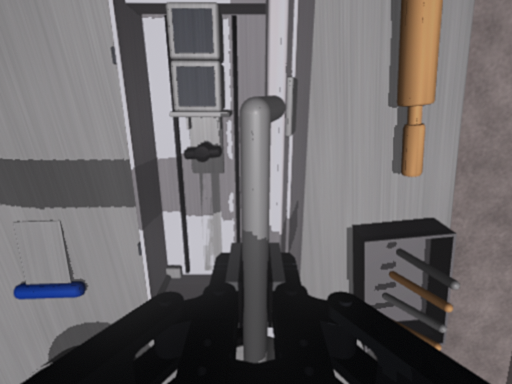

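```bash
cat > low.py <<'E'
from h import *
import sys,json
a0,a1,ro=float(sys.argv[1]),float(sys.argv[2]),float(sys.argv[3])
base=W(.0518,0,.3435)+UP-bar(.035)
a=a0
while a<a1-1e-6:
    a=min(a+.04,a1)
    th=np.radians(80)-a; rad=-np.cos(th)*X3+np.sin(th)*Z3; tan=-np.sin(th)*X3-np.cos(th)*Z3
    arm.line_to(base+bar(a)+ro*rad,.06)
    f=np.array(arm.read_ft_force()); fr=f@rad; ft=f@tan
    act=(np.array(arm.read_tool_pos())-base-UP*0)
    print('%.3f'%a,'Fr%.1f Ft%.1f ro%.4f op%.3f'%(fr,ft,ro,arm.read_opening()))
    if abs(fr)>25 or abs(ft)>25: print('STOP');break
    if fr>3: ro+=.0008
    elif fr<-3: ro-=.0008
print('ro',ro); st()
E
python3 low.py .035 .4 0
```

```text
0.075 Fr4.1 Ft-0.9 ro0.0000 op0.126
0.115 Fr2.7 Ft-0.4 ro0.0008 op0.123
0.155 Fr3.3 Ft-1.5 ro0.0008 op0.117
0.195 Fr-1.2 Ft0.5 ro0.0016 op0.121
0.235 Fr-0.5 Ft1.0 ro0.0016 op0.124
0.275 Fr0.7 Ft1.3 ro0.0016 op0.122
0.315 Fr2.5 Ft0.9 ro0.0016 op0.122
0.355 Fr3.3 Ft-0.2 ro0.0016 op0.123
0.395 Fr-0.2 Ft0.2 ro0.0024 op0.123
0.400 Fr-1.2 Ft-0.3 ro0.0024 op0.126
ro 0.0024000000000000002
t79.83 [ 0.5603 -0.1701  0.3665] F [ 1.   0.5 -0.9] T [-0.03 -0.4  -0.06] op0.126 j [ 0.45  0.47 -0.3   1.52  0.15  1.17  0.02]
```

```bash
python3 low.py .4 1.25 .0024
python3 - <<'E'
from h import *
save('scene','s21',(100,120,350,280),3.2)
E
```

```text
0.440 Fr-1.1 Ft1.3 ro0.0024 op0.127
0.480 Fr1.8 Ft1.1 ro0.0024 op0.122
0.520 Fr5.6 Ft0.9 ro0.0024 op0.120
0.560 Fr-0.1 Ft1.1 ro0.0032 op0.124
0.600 Fr-1.6 Ft2.1 ro0.0032 op0.123
0.640 Fr-5.8 Ft2.7 ro0.0032 op0.120
0.680 Fr-1.5 Ft2.3 ro0.0024 op0.119
0.720 Fr-2.8 Ft2.9 ro0.0024 op0.123
0.760 Fr-1.2 Ft3.2 ro0.0024 op0.125
0.800 Fr0.1 Ft3.9 ro0.0024 op0.122
0.840 Fr2.3 Ft3.1 ro0.0024 op0.121
0.880 Fr2.9 Ft2.4 ro0.0024 op0.126
0.920 Fr3.7 Ft2.2 ro0.0024 op0.119
0.960 Fr0.2 Ft2.9 ro0.0032 op0.124
1.000 Fr-1.1 Ft2.8 ro0.0032 op0.123
1.040 Fr-2.3 Ft3.5 ro0.0032 op0.126
1.080 Fr-2.4 Ft3.2 ro0.0032 op0.122
1.120 Fr-1.5 Ft3.3 ro0.0032 op0.122
1.160 Fr-2.0 Ft2.7 ro0.0032 op0.124
1.200 Fr-3.0 Ft2.9 ro0.0032 op0.123
1.240 Fr-3.3 Ft3.4 ro0.0032 op0.120
1.250 Fr-0.7 Ft3.1 ro0.0024 op0.123
ro 0.0024
t86.56 [ 0.4535 -0.1587  0.2003] F [ 0.3  0.3 -3.2] T [ 0.06 -0.42  0.05] op0.123 j [ 0.47  0.51 -0.26  2.02  0.21  0.64 -0.04]
```

View pics/s21.png

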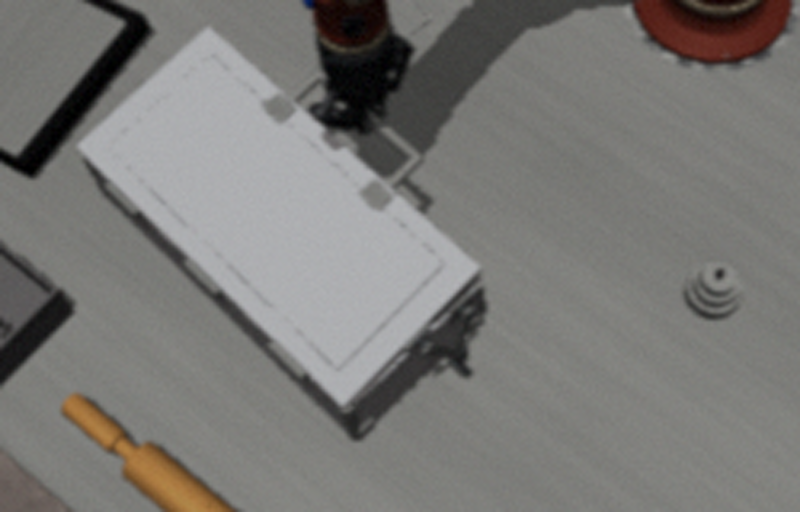

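Run:
```python
from h import *
base=W(.0518,0,.3435)+UP-bar(.035); ro=.0024
a=1.25
while a<1.48:
    a+=.02 if a<1.33 else .006
    th=np.radians(80)-a; rad=-np.cos(th)*X3+np.sin(th)*Z3
    arm.line_to(base+bar(a)+ro*rad,.03)
    f=np.array(arm.read_ft_force()); print('%.3f'%a,'Fx%.1f Fz%.1f z%.4f'%(f@X3,f[2],arm.read_tool_pos()[2]))
    if f[2]>8: break
    if f@rad>3: ro+=.0008
    elif f@rad<-3: ro-=.0008
st()
```

```text
1.270 Fx-0.6 Fz-2.0 z0.1955
1.290 Fx-0.4 Fz-3.3 z0.1906
1.310 Fx-0.7 Fz-2.4 z0.1859
1.330 Fx-1.0 Fz-3.3 z0.1811
1.336 Fx-1.5 Fz-3.1 z0.1799
1.342 Fx-3.2 Fz-2.6 z0.1785
1.348 Fx-2.4 Fz-2.4 z0.1773
1.354 Fx-2.0 Fz-1.8 z0.1758
1.360 Fx-2.3 Fz-1.2 z0.1744
1.366 Fx-0.5 Fz-1.1 z0.1729
1.372 Fx-1.3 Fz-1.5 z0.1715
1.378 Fx-2.0 Fz5.1 z0.1709
1.384 Fx-3.4 Fz15.3 z0.1708
t90.09 [ 0.451  -0.1584  0.1708] F [-3.4  0.7 15.3] T [0.21 0.8  0.01] op0.124 j [ 0.45  0.56 -0.24  2.05  0.24  0.55 -0.06]
```

Run:
```python
from h import *
p=np.array(arm.read_tool_pos())
arm.line_to([p[0],p[1],.1704],.02); st()
arm.move_gripper(.3); st()
q=np.array(arm.read_tool_pos()); arm.line_to([q[0],q[1],.24],.08); st()
arm.line_to([q[0]-.0,q[1],.40],.2)
j=arm.ik([.36,-.25,.42],Q(YAW-np.pi/2+.6)); print(j)
arm.movep([.38,.20,.42],Q(np.radians(-40)))
save('scene','s22',(100,120,350,280),3.2); save('top','t22',(120,80,460,290),2.35); look('w22'); st()
```

```text
t90.34 [ 0.451  -0.1584  0.1709] F [-1.8  0.2  7.1] T [ 0.09  0.33 -0.04] op0.121 j [ 0.45  0.56 -0.24  2.05  0.24  0.56 -0.06]
t90.64 [ 0.4511 -0.1584  0.1701] F [-0.1 -0.9  0.5] T [ 0.03 -0.    0.  ] op0.302 j [ 0.45  0.56 -0.24  2.05  0.24  0.55 -0.06]
t91.66 [ 0.4508 -0.1584  0.2396] F [-0.4  0.2 -0.3] T [ 0.01 -0.03  0.05] op0.304 j [ 0.49  0.45 -0.28  1.98  0.18  0.73 -0.01]
[ 0.86451454  0.18829162 -0.37401319  1.7879431   0.07405986  1.17906901
  0.96174225]
t94.12 [0.3809 0.1987 0.4197] F [ 0.4 -1.3 -0.1] T [-0.06  0.03  0.01] op0.296 j [ 0.12  0.22 -0.81  1.8   0.17  1.19  0.13]
```

View pics/s22.png

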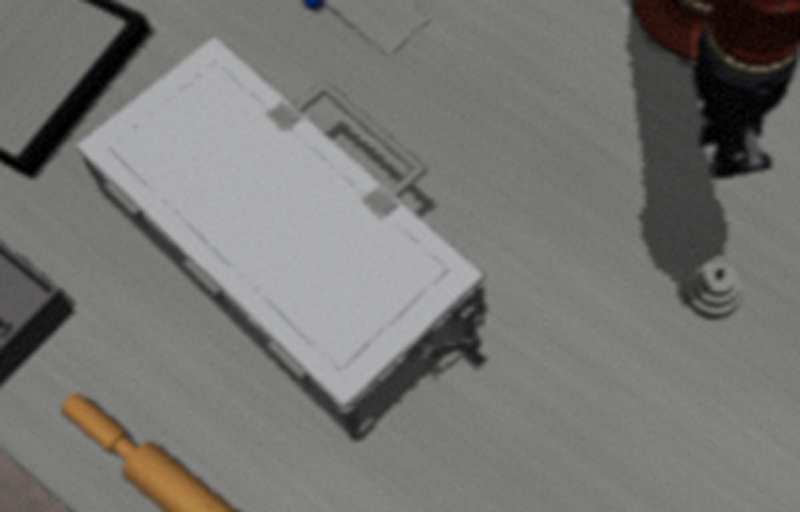

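View pics/t22.png

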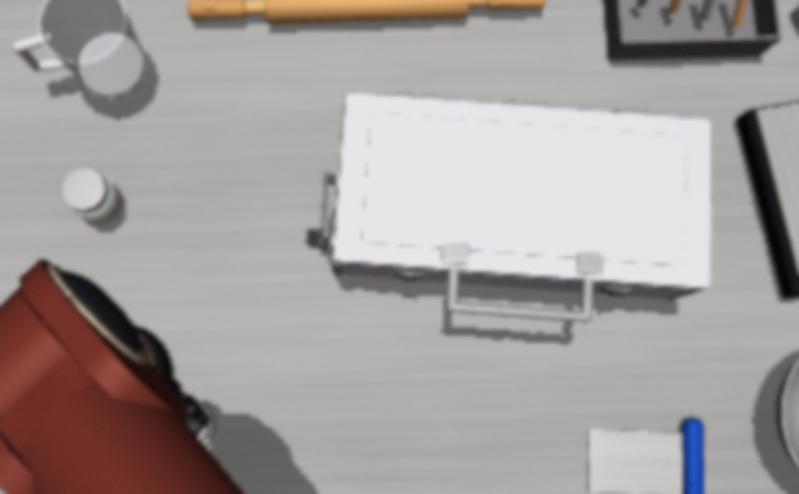

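View pics/w22.png

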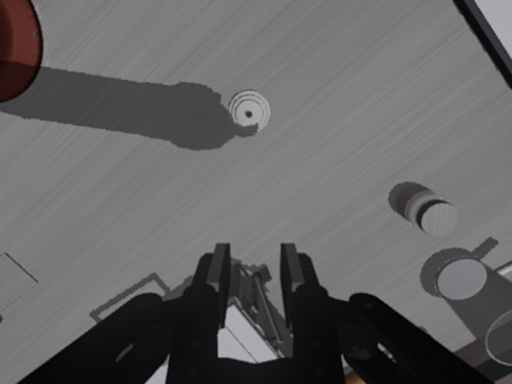

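Run:
```python
from h import *
T,S=cam('top'),cam('scene')
l=tri(T,(452/2.35+120-.3,309/2.35+80-.3),S,(425/3.2+100-.3,172/3.2+120-.3))
r=tri(T,(588/2.35+120-.3,317/2.35+80-.3),S,(322/3.2+100-.3,88/3.2+120-.3))
for v in (l,r): print(v,(v[0]-CC)@X3,(v[0]-CC)@Y3)
# lid corners consistency: front corners in scene at heights
for z in (.105,.112,.120): print(z,onz(S,[(483/3.2+100,276/3.2+120)],z)@np.c_[X3,Y3]-CC@np.c_[X3,Y3],onz(T,[(335/2.35+120,262/2.35+80)],z)@np.c_[X3,Y3]-CC@np.c_[X3,Y3])
```

```text
(array([ 0.45580301, -0.08340318,  0.11304981]), np.float64(0.003754214436891732)) -0.14191501011344734 0.07510454160556934
(array([ 0.44335002, -0.23699706,  0.11333067]), np.float64(0.001114062469322031)) -0.13797598055701352 -0.0789429919918192
0.105 [[-0.10135867  0.20480407]] [[-0.09737077  0.20726225]]
0.112 [[-0.09915861  0.20700175]] [[-0.09843343  0.20719069]]
0.12 [[-0.09664425  0.20951338]] [[-0.0996479  0.2071089]]
```

The bar sits at a height of about 113 mm, and 112 mm is expected with the lid shut, so the lid is closed. The robot is clear, so I'm handing the job in.

Run:
```python
from h import *
print(ticket.finish_job(), arm.read_time())
```

```text
the job is handed in; nothing more can be done
the job is handed in; nothing more can be done
```

The job is done and handed in at about 94 s, in the order asked: two tins are packed, the stop is clamped against them, and the lid is shut. The job reports no verdict, so the results below are from my own checks.

- **Stop and tins:** I freed the wing screw and slid the stop back 90 mm. Only two tins were on the bench, and I stood both between the guide strips, each pushed up until I felt contact. I then slid the stop up with about 7 N of push and turned the wing clockwise to its end stop, where the torque rose to 1.3 N m. The last pictures before closing showed a close row with the stop plate against the second tin.
- **Stay and lid:** I broke the stay with a push of about 6–7 N, a little over the stated 3–5 N. I then lowered the lid, gripping the bar all the way down, with forces under 6 N until it met the rim. There I pressed up to 15 N to confirm it was shut.
- **Last checks:** the two fixed cameras put the bar at 113 mm above the bench; 112 mm is expected when shut. The jar and cutters looked untouched in the last pictures.
- **Disagreements:** the arm's own position put the bar about 4 mm higher when shut, which I put down to where it was held in the pads. When the stop first met the tins, the wing grip read about 4 mm farther from the end plate than two tins should give. That came from gripping the wing off its middle; after tightening, it read 116 mm, as it should.

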